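Change over the specimens in the curing lamp

ROBOT

A 6-joint arm with a two-finger parallel gripper is mounted at the origin on a cart in front of the work surface, level with it; the furniture and walls round the work are solid. World frame = base frame: x ahead of the robot, y to its left, z up, the work surface at z = 0. Lengths are in m, angles in degrees, forces in N, time in s.
With the tool pointing down it reaches from about 0.375 to 0.9 m from the base axis. Payload 3.1 kg.
Tool frame: the origin (TCP) lies at the very end of the fingers, on their centre line; the grasp point (between the pads) lies 19 mm behind it; z points along the fingers, y is the direction in which the jaws open and shut (so a half turn about z gives the same grasp; the last joint's range is limited). The gripper opens to 87 mm and grips with 3 to 60 N. Pads are 19 mm wide; open, the fingers measure 117 mm over their backs; the gripper's body (75 mm by 190 mm) begins 51 mm behind the grasp point.
Start: joints at [58.298, 30.224, 82.088, -0, 67.689, -10.227], TCP at [0.229, 0.582, 0.223] pointing down, gripper open.
Joint ranges: [-176.69, 176.69], [-43.24, 126.21], [12.49, 139.97], [-82, 262], [0, 151.66], [-163.58, 163.58]. Speed limits (degrees/s): [159.86, 159.86, 180, 180, 180, 180].

INTERFACE

Orientations are given as a 3x3 rotation matrix whose columns are the frame's x, y, z axes.
In Python, from rig import read_state, capture, hand_in gives the robot as it stands. The module is installed in compiled form; this text tells all that it offers.
- The arm moves only by the tool send_rows, never from a script. Its argument "moves" is one flat list of numbers, 7 for each row, row after row: the turn, a rotation vector about the world's x, y, z in degrees, then the shift along the world's x, y, z in cm, then the gripper's target within -1 to 1 (fully open at 1, half-way at 0, shut at -1). In form: [rx, ry, rz, tx, ty, tz, hand, rx, ry, rz, tx, ty, tz, hand, ...]. A call has 1 to 20 rows; each row shifts and turns the commanded pose from where the row before left it; what a row does not reach is not made up. A row lasts 1/10 s, in which the tool goes at most 50 mm and 8.59 degrees, less where a joint would pass 70% of its speed; a pose out of reach is approached as far as the arm can. A call with a gripper value outside its range is refused whole. The fingers move at their own pace and stop on an object; the grip force is fixed at half the most. Time passes only in rows, so rows that do not move let the fingers close. It gives the time, the measured TCP pose, the force and the opening at its end, in the units of the state.
- read_state(): the state, without advancing time (a new reading comes with each control period).
- capture(name): name is "scene" or "side" or "wrist"; returns a dict with "pixels" (384x512x3 uint8, red, green, blue), "vertical_fov" (degrees; the focal length in pixels is half the picture's height over the tangent of half this angle, whatever the lens; pixels are square), "cx", "cy" (the principal point, pixels), "rvec" (rotation vector, rad) and "tvec" (3), from world to camera coordinates, as OpenCV has them. Camera axes: x right, y down, z forward; pixel columns grow to the right and rows downward; lengths in m; the calibration is good to about 2 mm. A picture is of the moment at which its call begins. There is no depth.
- hand_in(): hands the job in, once; it reports no verdict.
The state is a dict: "time_s": time; "joint_positions": joint angles; "qvel": joint speeds; "tau": joint torques, N m; "position": TCP position; "tcp_rot": TCP orientation; "force": force on the tool from outside, world axes, zero at the start; "moment": the same for the moment, N m; "opening": opening from 0.0 (shut) to 1.0 (fully open).
Only numpy, scipy, OpenCV 4.12 (cv2) and the standard library are available. Lean on these libraries where they do the work, as an engineer would, in place of code of your own. Each camera call takes 0.05 s, during which the arm holds its last target.

TASK

The curing lamp has finished a batch: slide the flush orange switch in its slot on the control box to off (towards the red dot), draw the carriage all the way back to its loading stop and set the cured black specimens flat in the green tray. Then stand every coloured specimen waiting on the worktop flat in a carriage bay of its own, push the carriage until it sits in the lamp station's detent, and slide the switch fully on again (towards the green dot). The lamp may be on only while the carriage is at the lamp station; leave the timer, beaker and tape alone.

Things in the scene. Friction and masses are not known exactly. Their poses are not given: they have to be found in the camera images.
- waiting_green_c (a point): Centre (half-way up) of a pale green round mounted specimen, an upright disc 38 mm across and 22 mm high, about 30 g; z is its axis (either face may be up). It stands on the worktop in front of the rail at the start, waiting to be cured. May be absent.
- waiting_green: The same pale green specimen; origin at the centre of its underside.
- waiting_cream_c (a point): Centre (half-way up) of a cream round mounted specimen, an upright disc 34 mm across and 16 mm high, about 30 g; z is its axis (either face may be up). It stands on the worktop in front of the rail at the start, waiting to be cured. May be absent.
- waiting_cream: The same cream specimen; origin at the centre of its underside.
- waiting_tan_c (a point): Centre (half-way up) of a tan round mounted specimen, an upright disc 30 mm across and 18 mm high, about 30 g; z is its axis (either face may be up). It stands on the worktop in front of the rail at the start, waiting to be cured. May be absent.
- waiting_tan: The same tan specimen; origin at the centre of its underside.
- cured_short_c (a point): Centre (half-way up) of a black round mounted specimen, an upright disc 30 mm across and 20 mm high, about 30 g; z is its axis (either face may be up). It is already cured and stands in one of the carriage's bays at the start. May be absent.
- cured_short: The same black specimen; origin at the centre of its underside.
- cured_tall_c (a point): Centre (half-way up) of a black round mounted specimen, an upright disc 30 mm across and 25 mm high, about 30 g; z is its axis (either face may be up). It is already cured and stands in one of the carriage's bays at the start. May be absent.
- cured_tall: The same black specimen; origin at the centre of its underside.
- bays (a point): Centre of the middle bay of the carriage, on the bay floor (30 mm above the worktop); x points across the rail away from the robot, y along the rail from the lamp towards the loading end, z up. The aluminium carriage has three bays in a row along y, each 47 mm along y by 54 mm along x inside, divided and surrounded by lips 6 mm high (5 mm thick).
- bay0 (a point): Centre of the floor of the bay next to the handle (52 mm along +y from the middle bay).
- bay1 (a point): Centre of the floor of the middle bay.
- bay2 (a point): Centre of the floor of the bay farthest from the handle (52 mm along -y from the middle bay).
- carriage_handle (a point): Centre of the carriage's black handle block, 36 mm (across the rail, x) by 16 mm (along the rail, y) by 24 mm high, its middle 74 mm and its top 86 mm above the worktop, on a thin post (12 mm) 93 mm from the middle bay at the loading end of the carriage. Same axes as bays.
- carriage (a joint): Travel of the carriage along its rail in m: 0 at the loading stop (end stop), grows towards the lamp along -y of bays; a spring detent holds it at the lamp station at 0.160 (red pointer at the red mark); beyond it an end stop at 0.190. Sliding takes about 1 N, getting into or out of the detent about 5 N; within 3 mm of the detent it centres itself; it stays where it is left.
- rail: The fixed rail of the curing lamp, 84 mm by 400 mm along y, 20 mm high; origin under its middle; y from the lamp towards the loading end. The lamp head stands behind the rail (+x side), centred 77 mm along -y: 90 mm wide along the rail, from 72 mm to 148 mm behind the rail's middle line, 105 to 175 mm above the worktop.
- slot (a point): Centre of the floor of the recessed switch slot in the top of the lamp's grey and white control box (64 x 130 x 34 mm, fixed); the slot runs along y, 100 mm long (y), 30 mm wide (x), 8 mm deep; its floor is 26 mm and the box top 34 mm above the worktop. z up. A green dot marks its +y (on) end, a red dot its -y (off) end.
- switch_nub (a point): Centre of the small orange slide button in that slot: 20 mm (x) by 8 mm (y) by 7 mm high, flush with the box top; same axes as slot. At 0 it lies 7 mm on the -y side of the slot's centre, at full travel 7 mm on the +y side.
- switch (a joint): Travel of the slide button in m along +y of slot: 0 = lamp off (end stop), 0.014 = lamp on (end stop, towards the green dot). Moves with about 1.5 N and stays where it is left.
- done_tray_in (a point): Centre of the inner floor (4 mm above the worktop) of the shallow green tray for cured specimens: 82 mm (x) by 132 mm (y) inside, rim 12 mm above the worktop, walls 4 mm. Fixed. x and y along its sides, z up.
- timer: White mechanical timer, 64 mm across and 47 mm high; bystander at the right.
- beaker: Clear beaker, 55 mm across and 72 mm high; origin at its underside; bystander at the left.
- black_tape: Small roll of black tape, 53 mm across and 19 mm high, lying flat; bystander at the right front.

How it is judged:
By the outcome, as a careful person would: the job done as asked, in the order asked, and still so for the second after the job is handed in, with the robot touching nothing.
Of waiting_green, waiting_cream, waiting_tan only 2 to 3 are there at a start; the rules pass over those that are not, and their reading is None.
Of cured_short, cured_tall only 1 to 2 are there at a start; the rules pass over those that are not, and their reading is None.
At some moment in a run one of waiting_green, waiting_cream, waiting_tan may be knocked a few centimetres aside while the robot is not near it.
Once in a run the grip may slacken for a moment while it holds something.
It also fails if it takes over 210 s, if anything falls off the work surface, if the arm or the gripper's body presses on something with over 40 N, if the wrist force passes 120 N, or if a joint passes its speed limit or range.

## Working session

There is one attempt and no reset: what is moved stays moved. The work goes in short steps, Python scripts to look and compute and a tool call to move; the robot and the scene stay as the last step left them, time stands still between calls to the robot, and variables do not carry over. Pictures are saved under pics/ and viewed, and the job is handed in when it is done.

Besides the shell and the picture viewer there is one more tool, called after ">>>" as name(argument=value, ...) on one line, values as JSON. send_rows: Moves the arm, as the interface text tells. Its arguments: {"type":"object","properties":{"moves":{"type":"array","items":{"type":"number"}}},"required":["moves"]}

```bash
mkdir -p pics; cat > h.py <<'E'
import numpy as np, cv2
from rig import read_state, capture, hand_in
def cap(name, fn=None):
    c=capture(name)
    if fn: cv2.imwrite('pics/'+fn+'.png', c['pixels'][:,:,::-1])
    return c
def K(c):
    f=192/np.tan(np.radians(c['vertical_fov'])/2)
    return np.array([[f,0,c['cx']],[0,f,c['cy']],[0,0,1.]])
def ray(c,u,v):
    R,_=cv2.Rodrigues(np.array(c['rvec'],float)); t=np.array(c['tvec'],float).ravel()
    d=R.T@np.linalg.inv(K(c))@np.array([u,v,1.]); return -R.T@t, d
def onz(c,u,v,z):
    o,d=ray(c,u,v); return o+d*(z-o[2])/d[2]
def proj(c,p):
    q,_=cv2.projectPoints(np.array(p,float).reshape(-1,1,3),np.array(c['rvec'],float),np.array(c['tvec'],float),K(c),None)
    return q.reshape(-1,2)
def st():
    s=read_state(); print('t',round(s['time_s'],2),'pos',np.round(s['position'],4),'F',np.round(s['force'],1),'op',round(s['opening'],3)); return s
E
python3 - <<'E'
from h import *
s=st(); print(np.round(s['tcp_rot'],3))
for n in ['scene','side','wrist']:
    c=cap(n,n+'0'); print(n,c['vertical_fov'],c['cx'],c['cy'],ray(c,256,192))
E
```

```text
t 0.0 pos [0.2284 0.581  0.2216] F [ 0.9  0.3 -1.1] op 0.996
[[-0.931  0.366 -0.001]
 [ 0.366  0.931 -0.002]
 [ 0.    -0.002 -1.   ]]
scene 48.6197024714339 255.48366650560573 188.79212328843707 (array([-0.1727518 , -1.0375259 ,  0.87211059]), array([ 0.47035797,  0.66478551, -0.5804154 ]))
side 44.03740542159768 265.98236274275604 187.29339430701634 (array([ 0.0611351 , -1.7461575 ,  0.79227774]), array([ 0.20324626,  0.89359895, -0.40088931]))
wrist 60.31733085821943 259.5844996939375 195.46624859108573 (array([0.15120922, 0.61198551, 0.38274714]), array([ 0.26772863, -0.11844398, -0.95630545]))
```

View pics/scene0.png

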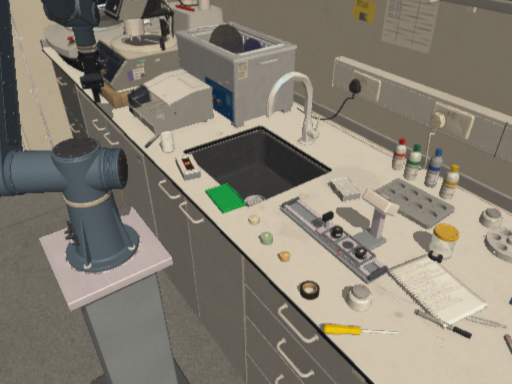

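View pics/side0.png

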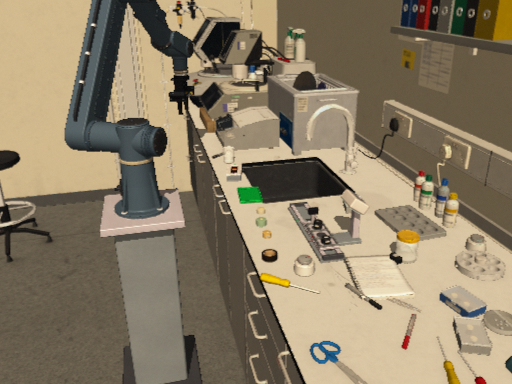

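View pics/wrist0.png

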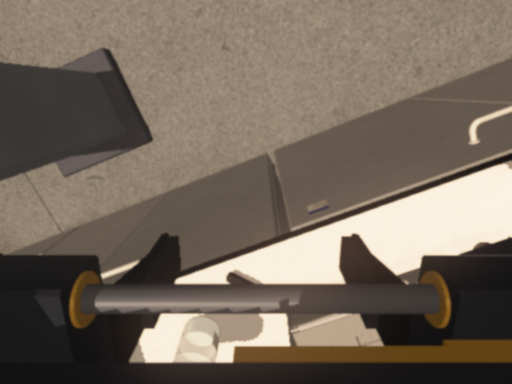

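```bash
python3 - <<'E'
from h import *
a=cv2.imread('pics/scene0.png'); 
cv2.imwrite('pics/sc_a.png',cv2.resize(a[170:310,240:400],None,fx=5,fy=4.2,interpolation=cv2.INTER_CUBIC)[:600])
cv2.imwrite('pics/sc_b.png',cv2.resize(a[130:220,150:270],None,fx=6,fy=6,interpolation=cv2.INTER_CUBIC))
c=cap('scene')
for u,v in [(188,165),(228,197),(254,219),(267,238),(285,256),(310,290),(360,296),(283,200),(375,275),(167,142)]: print(u,v,np.round(onz(c,u,v,0.02),3))
E
```

```text
188 165 [0.41  0.233 0.02 ]
228 197 [ 0.423 -0.03   0.02 ]
254 219 [ 0.427 -0.178  0.02 ]
267 238 [ 0.407 -0.274  0.02 ]
285 256 [ 0.403 -0.366  0.02 ]
310 290 [ 0.377 -0.502  0.02 ]
360 296 [ 0.468 -0.592  0.02 ]
283 200 [ 0.565 -0.152  0.02 ]
375 275 [ 0.555 -0.564  0.02 ]
167 142 [0.425 0.445 0.02 ]
```

View pics/sc_a.png

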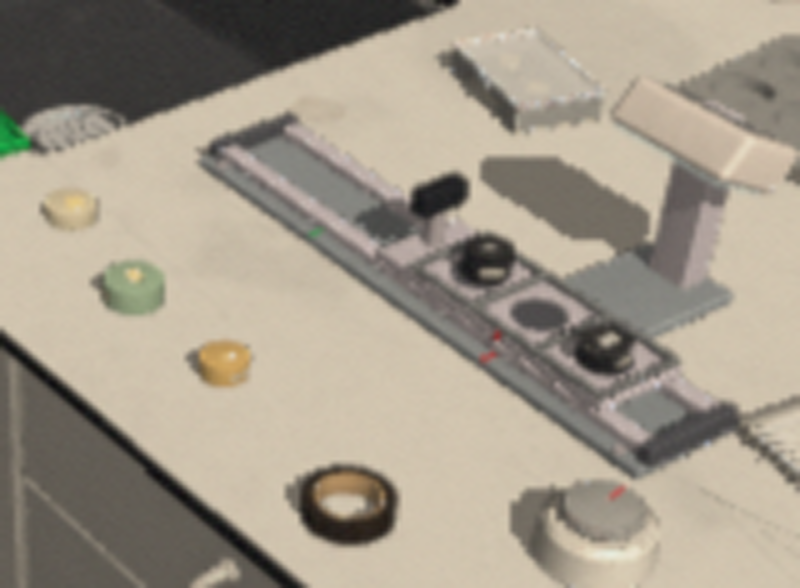

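View pics/sc_b.png

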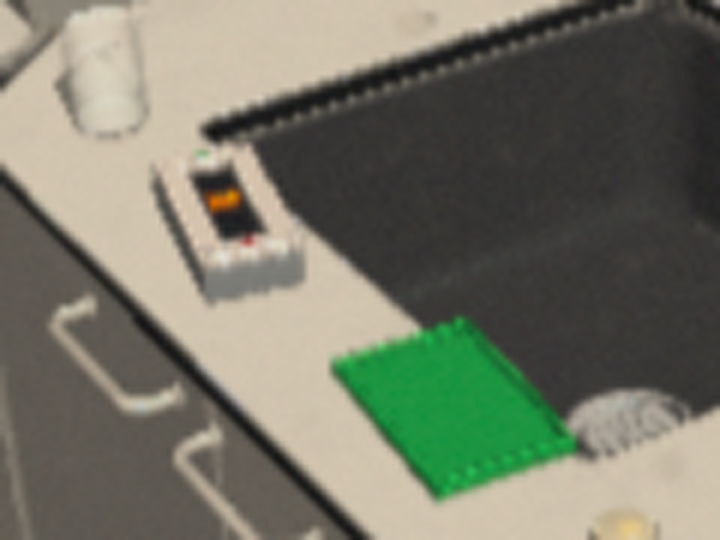

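>>> send_rows(moves=[0,0,2.15,2.6,-3.5,0,-1,0,0,2.15,2.6,-3.5,0,-1,0,0,2.15,2.6,-3.5,0,-1,0,0,2.15,2.6,-3.5,0,-1,0,0,2.15,2.6,-3.5,0,-1,0,0,2.15,2.6,-3.5,0,-1,0,0,2.15,2.6,-3.5,0,-1,0,0,2.15,2.6,-3.5,0,-1,0,0,2.15,2.6,-3.5,0,-1,0,0,2.15,2.6,-3.5,0,-1,0,0,0,0,0,0,-1,0,0,0,0,0,0,-1])

```text
time_s: 1.4
position: [0.4891, 0.2308, 0.2223]
tcp_rot: [[-1.0, 0.003, -0.001], [0.003, 1.0, 0.0], [0.001, 0.0, -1.0]]
force: [0.0, 0.7, -0.5]
opening: 0.029
```

```bash
python3 - <<'E'
from h import *
s=st(); print(np.round(s['tcp_rot'],3)); c=cap('wrist','w1'); print(proj(c,[0.41,.233,.034]))
o,d=ray(c,256,192); print(o,d)
R=cv2.Rodrigues(np.array(c['rvec'],float))[0]; T=np.array(s['tcp_rot'])
print('cam in tool',T.T@(o-s['position']), (T.T@R.T).round(3))
E
```

```text
t 1.4 pos [0.4891 0.2308 0.2223] F [ 0.   0.7 -0.5] op 0.029
[[-1.     0.003 -0.001]
 [ 0.003  1.     0.   ]
 [ 0.001  0.    -1.   ]]
[[261.33998211  94.85829327]]
[0.40599378 0.23090733 0.38342776] [ 0.29216828 -0.01082407 -0.95642472]
cam in tool [ 8.31995781e-02 -1.48091679e-05 -1.61059680e-01] [[-0.    -0.953 -0.303]
 [ 1.    -0.001  0.   ]
 [-0.001 -0.303  0.953]]
```

View pics/w1.png

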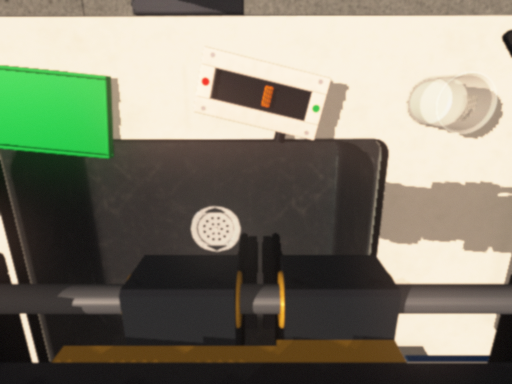

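```bash
cat >> h.py <<'E'
def hsv(c): return cv2.cvtColor(c['pixels'],cv2.COLOR_RGB2HSV)
def blobs(m,amin=8):
    n,l,s,ce=cv2.connectedComponentsWithStats(m.astype(np.uint8))
    return [(s[i,4],tuple(s[i,:4]),ce[i]) for i in range(1,n) if s[i,4]>=amin]
E
python3 - <<'E'
from h import *
c=cap('wrist'); H=hsv(c); h,s,v=[H[...,i] for i in range(3)]
for nm,m,z in [('red',((h<5)|(h>174))&(s>150),.034),('orange',(h>=5)&(h<16)&(s>150)&(v>100),.033),('green',(h>50)&(h<75)&(s>150),.034),('dark',(v<70),.026)]:
    for a,b,ce in blobs(m,10):
        print(nm,a,b,ce.round(1),onz(c,*ce,z).round(4))
        if nm=='green' and a>1000:
            k=(cv2.connectedComponents(m.astype(np.uint8))[1]); 
            cn=max(cv2.findContours(m.astype(np.uint8),0,2)[0],key=cv2.contourArea); r=cv2.minAreaRect(cn); print(r)
            for p in cv2.boxPoints(r): print(p,onz(c,*p,.012))
        if nm=='dark' and 1000<a<6000:
            pass
m=(v<70).astype(np.uint8)
for cn in cv2.findContours(m,0,2)[0]:
    if cv2.contourArea(cn)>800:
        r=cv2.minAreaRect(cn); print(r); print([onz(c,*p,.034).round(4) for p in cv2.boxPoints(r)])
E
```

```text
red 31 (np.int32(202), np.int32(79), np.int32(6), np.int32(7)) [204.4  81.9] [0.3967 0.1767 0.034 ]
orange 216 (np.int32(260), np.int32(86), np.int32(13), np.int32(23)) [266.  97.] [0.4112 0.2384 0.033 ]
green 8747 (np.int32(0), np.int32(67), np.int32(109), np.int32(92)) [ 52.6 113.7] [0.4274 0.0191 0.034 ]
((53.901126861572266, 113.5382080078125), (116.14114379882812, 83.00536346435547), 5.440331935882568)
[ -7.842701 149.34833 ] [ 0.46782179 -0.0698909   0.012     ]
[2.6966095e-02 6.6716858e+01] [ 0.38079483 -0.04029573  0.012     ]
[115.64496  77.72809] [0.39181049 0.07948758 0.012     ]
[107.77528 160.35956] [0.48059628 0.0587483  0.012     ]
green 13 (np.int32(313), np.int32(108), np.int32(4), np.int32(4)) [314.6 109.4] [0.4234 0.2883 0.034 ]
dark 832 (np.int32(135), np.int32(0), np.int32(108), np.int32(16)) [208.7   7.9] [0.3292 0.183  0.026 ]
dark 151 (np.int32(502), np.int32(32), np.int32(10), np.int32(26)) [507.9  42.5] [0.3598 0.4778 0.026 ]
dark 27 (np.int32(216), np.int32(72), np.int32(6), np.int32(8)) [218.   74.9] [0.3897 0.1896 0.026 ]
dark 1196 (np.int32(233), np.int3
[... 300 characters left out ...]
82), np.int32(168), np.int32(11), np.int32(9)) [287.6 171.9] [0.491 0.263 0.026]
dark 23 (np.int32(218), np.int32(176), np.int32(7), np.int32(8)) [220.6 180. ] [0.5001 0.1882 0.026 ]
dark 116 (np.int32(465), np.int32(275), np.int32(47), np.int32(14)) [497.1 284.9] [0.6354 0.5267 0.026 ]
((255.5, 262.5), (241.0, 511.0), 90.0)
[array([ 0.4563, -0.0419,  0.034 ]), array([0.457 , 0.4973, 0.034 ]), array([0.7825, 0.5717, 0.034 ]), array([ 0.7811, -0.1192,  0.034 ])]
((267.35296630859375, 97.08824157714844), (76.88378143310547, 26.193845748901367), 14.03624439239502)
[array([0.4145, 0.1987, 0.034 ]), array([0.3902, 0.2057, 0.034 ]), array([0.408 , 0.2807, 0.034 ]), array([0.4331, 0.2752, 0.034 ])]
```

>>> send_rows(moves=[0,0,-3.3,-1.8,0.8,-1,-1,0,0,-3.3,-1.8,0.8,-3,-1,0,0,-3.3,-1.8,0.8,-4,-1,0,0,-3.4,-1.8,0.8,-4,-1,0,0,0,0,0,-4,-1,0,0,0,0,0,0,-1,0,0,0,0,0,0,-1])

```text
time_s: 2.2
position: [0.4162, 0.2645, 0.0626]
tcp_rot: [[-0.974, 0.228, -0.001], [0.228, 0.974, -0.0], [0.001, -0.001, -1.0]]
force: [0.7, 0.3, 0.5]
opening: 0.006
```

```bash
python3 - <<'E'
from h import *
s=st(); print(np.round(s['tcp_rot'],3)); c=cap('wrist','w2'); print(proj(c,[s['position'],[.41,.2325,.034],[.3967,.1767,.034]]))
E
```

```text
t 2.2 pos [0.4162 0.2645 0.0626] F [0.7 0.3 0.5] op 0.006
[[-0.974  0.228 -0.001]
 [ 0.228  0.974 -0.   ]
 [ 0.001 -0.001 -1.   ]]
[[259.23856673 251.97645216]
 [207.12571831 232.48118777]
 [115.21520462 232.15554503]]
```

View pics/w2.png

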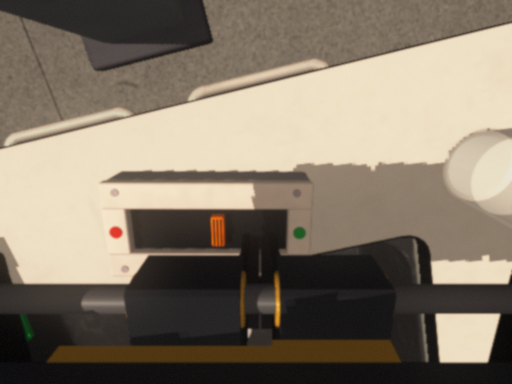

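>>> send_rows(moves=[0,0,0,0.05,-0.15,-1.5,-1,0,0,0,0.05,0,-1,-1,0,0,0,0,0,-0.5,-1,0,0,0,0,0,-0.3,-1,0,0,0,0,0,0,-1,0,0,0,0,0,0,-1])

```text
time_s: 2.85
position: [0.418, 0.2622, 0.0299]
tcp_rot: [[-0.973, 0.23, 0.001], [0.23, 0.973, 0.0], [-0.001, 0.0, -1.0]]
force: [0.1, 0.2, -0.1]
opening: 0.009
```

>>> send_rows(moves=[0,0,0,-0.07,-0.29,0,-1,0,0,0,-0.07,-0.29,0,-1,0,0,0,-0.07,-0.29,0,-1,0,0,0,-0.07,-0.29,0,-1,0,0,0,-0.07,-0.29,0,-1,0,0,0,-0.05,-0.2,0,-1,0,0,0,0,0,0,-1,0,0,0,0,0,0,-1])

```text
time_s: 3.65
position: [0.4137, 0.2454, 0.0295]
tcp_rot: [[-0.973, 0.23, -0.0], [0.23, 0.973, -0.0], [0.0, -0.0, -1.0]]
force: [0.4, -0.2, 0.0]
opening: 0.007
```

```bash
python3 - <<'E'
from h import *
s=st(); c=cap('wrist','w3'); print(np.dot(s['position'][:2]-np.array([.41,.2325]),[.2327,.9726]))
E
```

```text
t 3.65 pos [0.4137 0.2454 0.0295] F [ 0.4 -0.2  0. ] op 0.007
0.013451152554777298
```

View pics/w3.png

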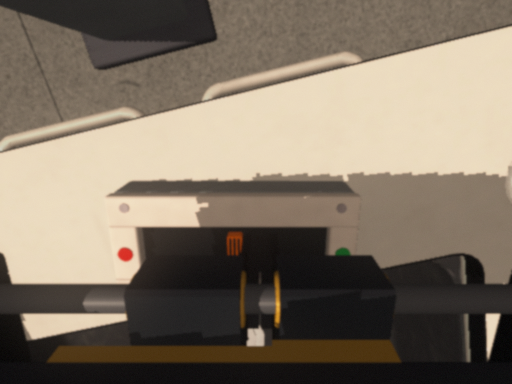

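>>> send_rows(moves=[0,0,0,-0.07,-0.29,0,-1,0,0,0,-0.05,-0.2,0,-1,0,0,0,-0.03,-0.12,0,-1,0,0,0,-0.03,-0.12,0,-1,0,0,0,0,0,0,-1])

```text
time_s: 4.2
position: [0.4121, 0.2381, 0.0295]
tcp_rot: [[-0.973, 0.23, 0.0], [0.23, 0.973, -0.0], [-0.0, -0.0, -1.0]]
force: [1.4, -0.2, 0.2]
opening: 0.006
```

```bash
python3 - <<'E'
from h import *
s=st(); c=cap('wrist','w4'); print(np.dot(s['position'][:2]-np.array([.41,.2325]),[.2327,.9726]))
E
```

```text
t 4.2 pos [0.4121 0.2381 0.0295] F [ 1.4 -0.2  0.2] op 0.006
0.005956360279984516
```

View pics/w4.png

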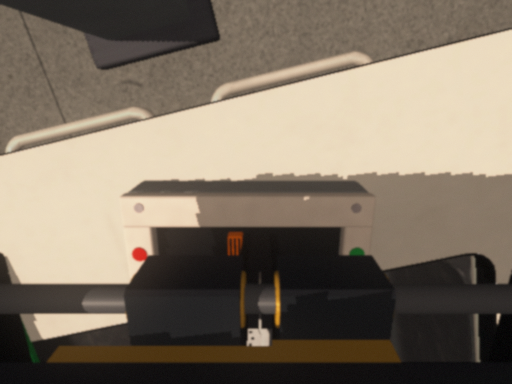

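>>> send_rows(moves=[0,0,0,-0.03,-0.1,0,-1,0,0,0,-0.03,-0.1,0,-1,0,0,0,0,0,0,-1])

```text
time_s: 4.55
position: [0.412, 0.2378, 0.0296]
tcp_rot: [[-0.973, 0.231, 0.002], [0.231, 0.973, 0.003], [-0.001, 0.003, -1.0]]
force: [1.0, 9.3, -1.6]
opening: 0.006
```

>>> send_rows(moves=[0,0,0,0.06,0.25,0,-1,0,0,0,0,0,4,-1,0,0,0,0,0,4,-1,0,0,0,0,0,4,-1,0,0,1.1,1.9,-4.5,2,-1,0,0,1.1,1.9,-4.5,2,-1,0,0,1.1,1.9,-4.5,2,-1,0,0,1.1,1.9,-4.5,2,-1,0,0,1.1,1.9,-4.5,2,-1,0,0,1.1,1.9,-4.5,2,0,0,0,1.1,1.9,-4.5,0,0,0,0,1.1,1.9,-4.5,0,0,0,0,1.1,1.9,-4.5,0,0,0,0,1.1,1.9,-4.5,0,1,0,0,1.1,1.9,-4.5,0,1,0,0,1.2,1.9,-4.5,0,1,0,0,0,0,-3,0,1,0,0,0,0,0,0,1,0,0,0,0,0,0,1])

```text
time_s: 6.45
position: [0.6328, -0.317, 0.2621]
tcp_rot: [[-1.0, 0.001, -0.002], [0.001, 1.0, 0.002], [0.002, 0.002, -1.0]]
force: [0.1, 1.0, 0.2]
opening: 0.833
```

```bash
python3 - <<'E'
from h import *
s=st(); c=cap('wrist','w5'); cap('scene','s5')
E
```

```text
t 6.45 pos [ 0.6328 -0.317   0.2621] F [0.1 1.  0.2] op 0.833
```

View pics/w5.png

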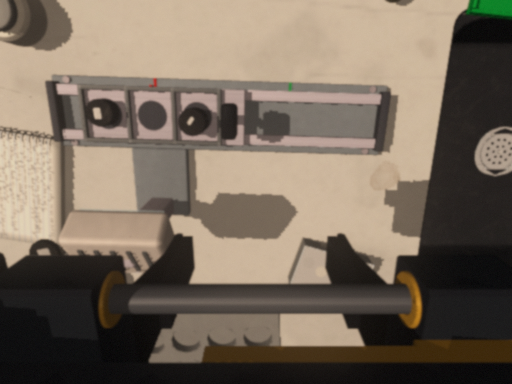

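View pics/s5.png

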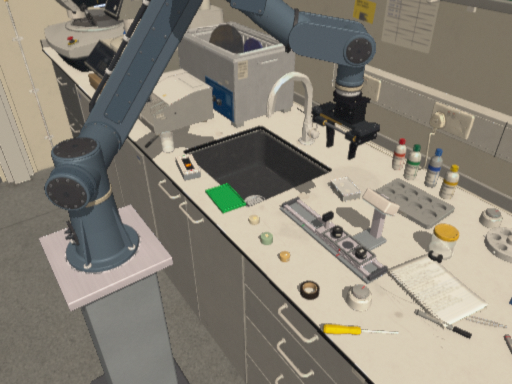

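```bash
python3 - <<'E'
from h import *
c=cap('wrist'); H=hsv(c); h,s,v=[H[...,i] for i in range(3)]
m=(v<45); m[230:]=0
for cn in cv2.findContours(m.astype(np.uint8),0,2)[0]:
    if cv2.contourArea(cn)>100:
        r=cv2.minAreaRect(cn); print(np.round(r[0],1),np.round(r[1],1),r[2],'z.086',onz(c,*r[0],.086).round(4),'z.055',onz(c,*r[0],.055).round(4))
g=((h>50)&(h<75)&(s>120)); 
for b in blobs(g,5): print('green',b[0],b[2],onz(c,*b[2],.02))
r=(((h<5)|(h>174))&(s>120)); 
for b in blobs(r,5): print('red',b[0],b[2],onz(c,*b[2],.02))
for p in [(52,80),(388,88),(379,154),(62,146)]: print(p,onz(c,*p,.02).round(4))
im=cv2.imread('pics/w5.png'); cv2.imwrite('pics/w5z.png',cv2.resize(im[60:170,40:400],None,fx=2.2,fy=2.2,interpolation=cv2.INTER_CUBIC))
E
```

```text
[199.6 116.8] [24.  16.4] 71.56505584716797 z.086 [ 0.575  -0.3748  0.086 ] z.055 [ 0.5772 -0.3802  0.055 ]
[226.5 120.5] [33. 15.] 90.0 z.086 [ 0.5786 -0.3481  0.086 ] z.055 [ 0.5811 -0.3511  0.055 ]
[110.9 110.4] [25.2 13.9] 80.13418579101562 z.086 [ 0.5688 -0.4624  0.086 ] z.055 [ 0.5705 -0.4759  0.055 ]
[466.  121.5] [215.  90.] 90.0 z.086 [ 0.5794 -0.1079  0.086 ] z.055 [ 0.582  -0.0888  0.055 ]
green 812 [490.18596059   8.69827586] [ 0.46467956 -0.06371033  0.02      ]
green 10 [288.5  85.5] [ 0.54426672 -0.28131032  0.02      ]
red 29 [153.65517241  81.44827586] [ 0.53996018 -0.43726321  0.02      ]
red 6 [149.   84.5] [ 0.5433083 -0.4429724  0.02     ]
(52, 80) [ 0.5385 -0.5543  0.02  ]
(388, 88) [ 0.5469 -0.1654  0.02  ]
(379, 154) [ 0.6244 -0.1674  0.02  ]
(62, 146) [ 0.6147 -0.5564  0.02  ]
```

View pics/w5z.png

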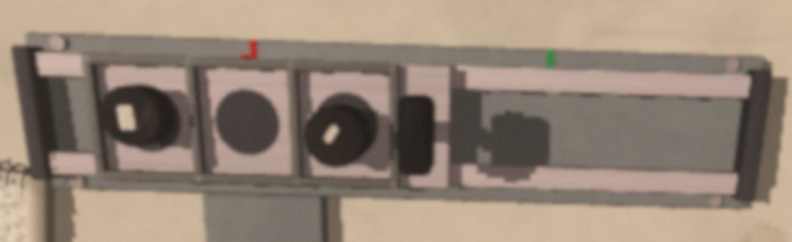

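>>> send_rows(moves=[0,0,-0.7,-2.7,-1.5,0,0.1,0,0,-0.7,-2.6,-1.5,-1,0.1,0,0,0,0,0,-4,0.1,0,0,0,0,0,-4,0.1,0,0,0,0,0,-3,0.1,0,0,0,0,0,-3,0.1,0,0,0,0,0,0,0.1,0,0,0,0,0,0,0.1])

```text
time_s: 7.4
position: [0.5813, -0.3459, 0.1137]
tcp_rot: [[-1.0, 0.023, -0.0], [0.023, 1.0, 0.0], [0.0, 0.0, -1.0]]
force: [0.2, 1.1, 0.2]
opening: 0.555
```

```bash
python3 - <<'E'
from h import *
s=st(); c=cap('wrist','w6'); print(proj(c,[s['position'],[.5786,-.3481,.086]]))
E
```

```text
t 7.4 pos [ 0.5813 -0.3459  0.1137] F [0.2 1.1 0.2] op 0.555
[[259.40088571 251.83958545]
 [255.70554853 227.23029611]]
```

View pics/w6.png

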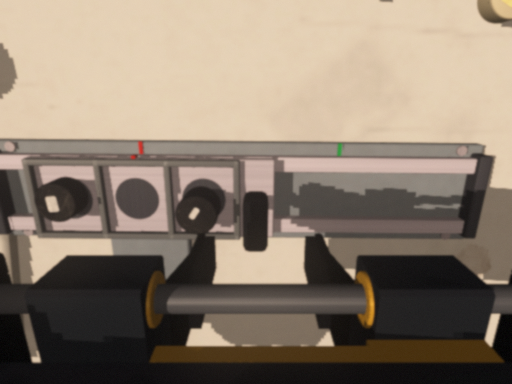

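>>> send_rows(moves=[0,0,0,-0.15,-0.2,-2.5,0.1,0,0,0,0,0,-2.2,0.1,0,0,0,0,0,0,0.1,0,0,0,0,0,0,-1,0,0,0,0,0,0,-1,0,0,0,0,0,0,-1,0,0,0,0,0,0,-1,0,0,0,0,0,0,-1])

```text
time_s: 8.25
position: [0.5797, -0.3491, 0.0669]
tcp_rot: [[-1.0, 0.024, 0.001], [0.024, 1.0, -0.001], [-0.001, -0.001, -1.0]]
force: [-0.3, -3.1, 1.2]
opening: 0.177
```

>>> send_rows(moves=[0,0,0,0.01,0.3,0,-1,0,0,0,0.01,0.4,0,-1,0,0,0,0.01,0.5,0,-1,0,0,0,0.02,0.7,0,-1,0,0,0,0.02,0.8,0,-1,0,0,0,0.02,0.8,0,-1,0,0,0,0.02,0.8,0,-1,0,0,0,0.02,0.8,0,-1,0,0,0,0.02,0.8,0,-1,0,0,0,0.02,0.8,0,-1,0,0,0,0.02,0.8,0,-1,0,0,0,0.02,0.8,0,-1,0,0,0,0.02,0.8,0,-1,0,0,0,0.02,0.8,0,-1,0,0,0,0.02,0.8,0,-1,0,0,0,0.02,0.8,0,-1,0,0,0,0.02,0.8,0,-1,0,0,0,0.02,0.8,0,-1,0,0,0,0.02,0.8,0,-1,0,0,0,0,0,0,-1])

```text
time_s: 10.25
position: [0.5843, -0.2081, 0.0669]
tcp_rot: [[-1.0, 0.023, 0.003], [0.023, 1.0, 0.0], [-0.003, 0.0, -1.0]]
force: [1.9, 1.6, 4.9]
opening: 0.178
```

>>> send_rows(moves=[0,0,0,0.02,0.6,0,-1,0,0,0,0.01,0.5,0,-1,0,0,0,0.01,0.4,0,-1,0,0,0,0.01,0.3,0,-1,0,0,0,0.01,0.2,0,-1,0,0,0,0,0,0,-1])

```text
time_s: 10.85
position: [0.5849, -0.1891, 0.0669]
tcp_rot: [[-1.0, 0.024, 0.003], [0.024, 1.0, -0.0], [-0.003, -0.0, -1.0]]
force: [2.1, 0.1, 5.0]
opening: 0.185
```

>>> send_rows(moves=[0,0,0,0,0.15,0,-1,0,0,0,0,0.15,0,-1,0,0,0,0,0.1,0,-1,0,0,0,0,0,0,-1])

```text
time_s: 11.25
position: [0.5849, -0.1889, 0.0668]
tcp_rot: [[-1.0, 0.023, 0.003], [0.023, 1.0, -0.006], [-0.003, -0.006, -1.0]]
force: [0.9, -8.5, 4.0]
opening: 0.18
```

>>> send_rows(moves=[0,0,0,0,-0.3,0,-1,0,0,0,0,0,0,0.1,0,0,0,0,0,0,0.1,0,0,0,0,0,0,0.1,0,0,0,0,0,4,0.1,0,0,0,0,0,4,0.1,0,0,0,0,0,4,1,0,0,-7.5,-0.7,-1.8,4,1,0,0,-7.5,-0.7,-1.8,4,1,0,0,-7.5,-0.7,-1.8,0,1,0,0,-7.5,-0.7,-1.8,0,1,0,0,-7.5,-0.7,-1.8,0,1,0,0,-7.5,-0.7,-1.8,0,1,0,0,-7.5,-0.7,-1.8,0,1,0,0,-7.5,-0.7,-1.8,0,1,0,0,-7.5,-0.7,-1.8,0,1,0,0,-7.5,-0.7,-1.8,0,1,0,0,-7.5,-0.7,-1.8,0,1,0,0,-7.5,-0.8,-1.2,0,1,0,0,0,0,0,0,1])

```text
time_s: 13.25
position: [0.4972, -0.3997, 0.2651]
tcp_rot: [[0.026, 1.0, -0.002], [1.0, -0.026, 0.001], [0.001, -0.002, -1.0]]
force: [-0.1, -0.1, 0.6]
opening: 0.997
```

```bash
python3 - <<'E'
from h import *
s=st(); print(np.round(s['tcp_rot'],3),np.round(s['joint_positions'])); c=cap('wrist','w7'); cap('scene','s7')
E
```

```text
t 13.25 pos [ 0.4972 -0.3997  0.2651] F [-0.1 -0.1  0.6] op 0.997
[[ 0.026  1.    -0.002]
 [ 1.    -0.026  0.001]
 [ 0.001 -0.002 -1.   ]] [-49.  29.  77.  -0.  74. -47.]
```

View pics/w7.png

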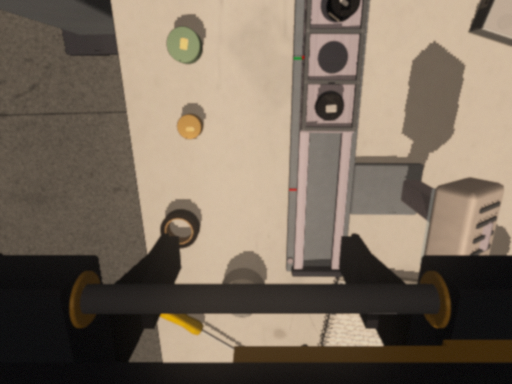

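>>> send_rows(moves=[0,0,0,0,4,0,1,0,0,0,0,4,0,1,0,0,0,0,2,0,1,0,0,0,0,0,0,1,0,0,0,0,0,0,1])

```text
time_s: 13.85
position: [0.4992, -0.2989, 0.2666]
tcp_rot: [[0.021, 1.0, 0.001], [1.0, -0.021, -0.002], [-0.002, 0.001, -1.0]]
force: [-0.1, -0.0, -0.2]
opening: 1.002
```

```bash
cat >> h.py <<'E'
def discs(c,show=None):
    H=hsv(c); h,s,v=[H[...,i].astype(int) for i in range(3)]
    return h,s,v
E
python3 - <<'E'
from h import *
s=st(); c=cap('wrist','w8'); H=hsv(c)
for p in [(184,112),(190,196),(194,40)]: print(p,H[p[1],p[0]])
E
```

```text
t 13.85 pos [ 0.4992 -0.2989  0.2666] F [-0.1 -0.  -0.2] op 1.002
(184, 112) [ 14  62 120]
(190, 196) [ 17 150 190]
(194, 40) [ 18  91 198]
```

View pics/w8.png

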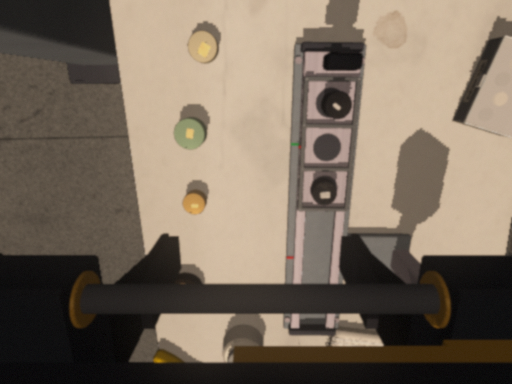

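```bash
cat >> h.py <<'E'
def find(c,quiet=False):
    """colour discs seen from the wrist; ray onto mid-height"""
    h,s,v=discs(c); out={}
    lim=np.zeros(h.shape,bool); lim[:262]=True
    M={'green':((h>38)&(h<75)&(s>60)&(s<150)&(v>70),.011,.038),'tan':((h>10)&(h<24)&(s>125)&(v>110),.009,.030),'cream':((h>14)&(h<28)&(s>72)&(s<135)&(v>140),.008,.034)}
    f=K(c)[0,0]
    for n,(m,z,d) in M.items():
        m=cv2.morphologyEx((m&lim).astype(np.uint8),cv2.MORPH_OPEN,np.ones((3,3),np.uint8))
        for cn in cv2.findContours(m,0,2)[0]:
            if cv2.contourArea(cn)<60: continue
            (u,w),r=cv2.minEnclosingCircle(cn); p=onz(c,u,w,z); o,_=ray(c,u,w)
            D=2*r/f*(o[2]-2*z)
            if .7<D/d<1.6: out.setdefault(n,[]).append(p)
            if not quiet and D<.08: print(n,'px',round(u),round(w),'p',p.round(4),'diam',round(D,4),'want',d)
    return out
E
python3 - <<'E'
from h import *
c=cap('wrist'); find(c)
h,s,v=discs(c); m=(v<60); m[240:]=0; m[:,:250]=0; m[:,400:]=0
for cn in cv2.findContours(m.astype(np.uint8),0,2)[0]:
    if cv2.contourArea(cn)>150:
        (u,w),r=cv2.minEnclosingCircle(cn); print('black',u,w,r,onz(c,u,w,.042).round(4),cv2.boundingRect(cn))
im=cv2.cvtColor(c['pixels'],cv2.COLOR_RGB2BGR); cv2.imwrite('pics/w8z.png',cv2.resize(im[30:220,270:390],None,fx=3.1,fy=3.1,interpolation=cv2.INTER_CUBIC))
b0=np.array([.5844,-.189,0])
for k,d in [('h',0),('b0',.041),('b1',.093),('b2',.145)]:
    p=np.array([.5844-.0247*d,-.189-d,.086 if k=='h' else .03]); print(k,p,proj(c,p))
E
```

```text
tan px 194 202 p [ 0.4105 -0.3565  0.009 ] diam 0.0269 want 0.03
cream px 189 132 p [ 0.4124 -0.2643  0.008 ] diam 0.0146 want 0.034
cream px 202 46 p [ 0.4356 -0.1657  0.008 ] diam 0.0419 want 0.034
black 324.27734375 189.27359008789062 13.7858304977417 [ 0.578  -0.3326  0.042 ] (312, 176, 24, 28)
black 334.6481628417969 101.35185241699219 15.9080228805542 [ 0.5859 -0.2297  0.042 ] (320, 87, 31, 30)
black 331.5 52.5 31.66238021850586 [ 0.5802 -0.179   0.042 ] (301, 42, 62, 27)
h [ 0.5844 -0.189   0.086 ] [[345.03373016  58.75195884]]
b0 [ 0.5833873 -0.23       0.03     ] [[330.22845899 101.32340866]]
b1 [ 0.5821029 -0.282      0.03     ] [[327.35386643 146.16957065]]
b2 [ 0.5808185 -0.334      0.03     ] [[324.69877498 187.59132295]]
```

View pics/w8z.png

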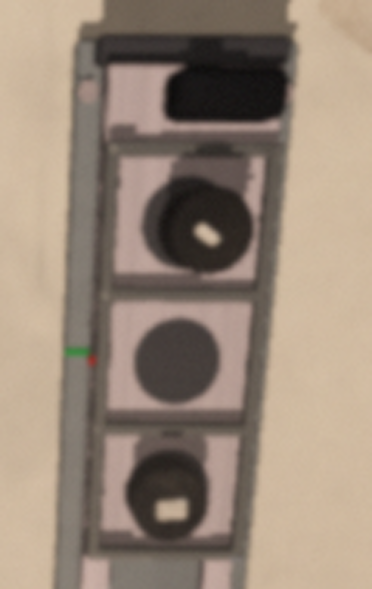

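>>> send_rows(moves=[0,0,0,4.3,3.5,0,1,0,0,0,4.3,3.4,-2,1,0,0,0,0,0,-4,1,0,0,0,0,0,-4,1,0,0,0,0,0,-4,1,0,0,0,0,0,-4,1,0,0,0,0,0,0,1,0,0,0,0,0,0,1])

```text
time_s: 14.75
position: [0.5743, -0.2393, 0.0887]
tcp_rot: [[0.025, 1.0, -0.001], [1.0, -0.025, 0.0], [0.0, -0.001, -1.0]]
force: [-0.4, -0.0, -0.3]
opening: 1.002
```

```bash
python3 - <<'E'
from h import *
s=st(); c=cap('wrist','w9'); print(proj(c,[s['position']]))
c=cap('scene','s9')
h,s_,v=discs(c); m=((h>50)&(h<80)&(s_>170)).astype(np.uint8)
cn=max(cv2.findContours(m,0,2)[0],key=cv2.contourArea); a=cv2.approxPolyDP(cn,4,True).reshape(-1,2); print(a)
for p in a: print(p,onz(c,*p,.012).round(4), onz(c,*p,0).round(4))
E
```

```text
t 14.75 pos [ 0.5743 -0.2393  0.0887] F [-0.4 -0.  -0.3] op 1.002
[[258.54355574 253.01373054]]
[[206 191]
 [222 211]
 [245 204]
 [226 183]]
[206 191] [0.3856 0.0546 0.012 ] [0.3933 0.0698 0.    ]
[222 211] [ 0.3714 -0.0749  0.012 ] [ 0.379  -0.0614  0.    ]
[245 204] [ 0.4541 -0.0874  0.012 ] [ 0.4629 -0.0741 -0.    ]
[226 183] [0.4689 0.056  0.012 ] [0.4779 0.0712 0.    ]
```

View pics/w9.png

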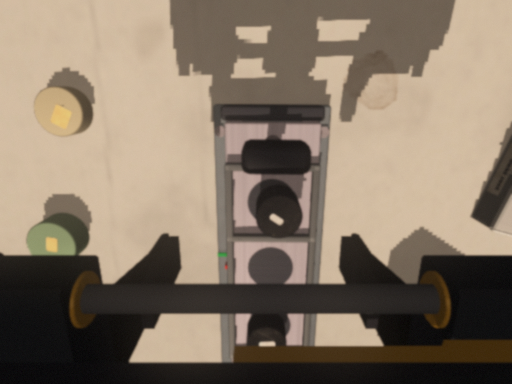

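```bash
python3 - <<'E'
from h import *
c=cap('wrist'); 
for u,v,z in [(278,212,.052),(275,157,.086),(270,266,.03)]: print(onz(c,u,v,z).round(4))
h,s,v=discs(c); m=(v<45); m[:175]=0; m[240:]=0; m[:,:250]=0; m[:,310:]=0
for cn in cv2.findContours(m.astype(np.uint8),0,2)[0]:
    if cv2.contourArea(cn)>150: (u,w),r=cv2.minEnclosingCircle(cn); print(u,w,r,onz(c,u,w,.043))
print(find(c))
E
```

```text
[ 0.5887 -0.2314  0.052 ]
[ 0.5856 -0.1886  0.086 ]
[ 0.5835 -0.2832  0.03  ]
272.711669921875 198.5583953857422 21.427988052368164 [ 0.5857419  -0.22510389  0.043     ]
cream px 49 242 p [ 0.4053 -0.2694  0.008 ] diam 0.0129 want 0.034
cream px 57 110 p [ 0.4338 -0.166   0.008 ] diam 0.0397 want 0.034
{'cream': [array([ 0.43376517, -0.16599598,  0.008     ])]}
```

>>> send_rows(moves=[0,0,0,1.3,0.9,0,1,0,0,0,0,0,-2,1,0,0,0,0,0,-1.9,1,0,0,0,0,0,-1,1,0,0,0,0,0,0,1])

```text
time_s: 15.4
position: [0.5873, -0.2285, 0.0396]
tcp_rot: [[0.023, 1.0, -0.001], [1.0, -0.023, 0.001], [0.001, -0.001, -1.0]]
force: [-0.6, -0.5, -0.2]
opening: 0.996
```

>>> send_rows(moves=[0,0,0,0,0,0,-1,0,0,0,0,0,0,-1,0,0,0,0,0,0,-1,0,0,0,0,0,0,-1,0,0,0,0,0,0,-1,0,0,0,0,0,0,-1,0,0,0,0,0,0,-1])

```text
time_s: 16.1
position: [0.5871, -0.2293, 0.0401]
tcp_rot: [[0.024, 1.0, -0.0], [1.0, -0.024, 0.0], [0.0, -0.0, -1.0]]
force: [0.9, 0.3, -0.0]
opening: 0.447
```

>>> send_rows(moves=[0,0,0,0,0,0,-1,0,0,0,0,0,0,-1,0,0,0,0,0,0,-1,0,0,0,0,0,1,-1,0,0,0,0,0,2,-1])

```text
time_s: 16.6
position: [0.586, -0.2286, 0.0692]
tcp_rot: [[0.024, 1.0, -0.003], [1.0, -0.024, 0.002], [0.002, -0.003, -1.0]]
force: [-0.7, 0.6, 0.4]
opening: 0.329
```

>>> send_rows(moves=[0,0,0,0,0,3,-1,0,0,0,0,0,4,-1,0,0,0,-1,1,3,-1,0,0,0,-2.2,2.4,2,-1,0,0,0,-2.2,2.4,1,-1,0,0,0,-2.2,2.4,0,-1,0,0,0,-2.2,2.4,0,-1,0,0,0,-2.2,2.4,0,-1,0,0,0,-2.2,2.4,0,-1,0,0,0,-2.2,2.4,0,-1,0,0,0,0,0,0,-1,0,0,0,0,0,0,-1])

```text
time_s: 17.8
position: [0.4235, -0.0511, 0.2009]
tcp_rot: [[0.023, 1.0, 0.002], [1.0, -0.023, -0.001], [-0.001, 0.002, -1.0]]
force: [1.1, -0.2, -0.2]
opening: 0.339
```

```bash
python3 - <<'E'
from h import *
s=st(); c=cap('wrist','w10')
h,s_,v=discs(c); m=((h>45)&(h<85)&(s_>150)&(v>60)).astype(np.uint8)
cn=max(cv2.findContours(m,0,2)[0],key=cv2.contourArea); r=cv2.minAreaRect(cn); print(r)
for p in cv2.boxPoints(r): print(p,onz(c,*p,.012).round(4))
print(cv2.approxPolyDP(cn,4,True).reshape(-1,2).tolist())
E
```

```text
t 17.8 pos [ 0.4235 -0.0511  0.2009] F [ 1.1 -0.2 -0.2] op 0.339
((261.3022155761719, 123.11981201171875), (88.6733627319336, 133.64759826660156), 6.20344877243042)
[210.00421 184.76134] [ 0.3695 -0.0649  0.012 ]
[224.44608   51.896317] [0.3929 0.0693 0.012 ]
[312.60022   61.478287] [0.4791 0.0586 0.012 ]
[298.15836 194.3433 ] [ 0.4666 -0.0783  0.012 ]
[[224, 56], [227, 177], [294, 184], [296, 194], [312, 62]]
```

View pics/w10.png

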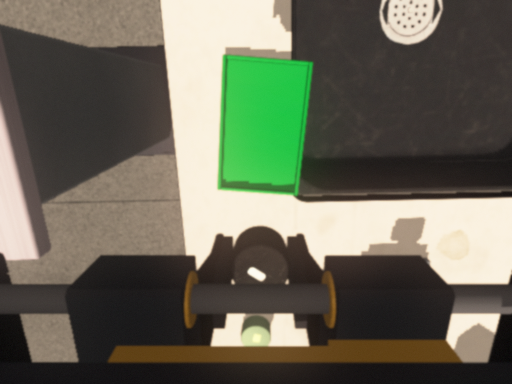

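```bash
python3 - <<'E'
from h import *
c=cap('wrist')
P=np.array([onz(c,u,v,.012) for u,v in [(223,55),(312,61),(298,195),(218,189)]]); print(P.round(4),P.mean(0))
print([np.linalg.norm(P[i]-P[(i+1)%4]).round(4) for i in range(4)], (P[0]-P[3]),(P[1]-P[2]))
E
```

```text
[[ 0.3925  0.0658  0.012 ]
 [ 0.4797  0.0582  0.012 ]
 [ 0.4675 -0.0798  0.012 ]
 [ 0.3791 -0.0707  0.012 ]] [ 0.42971658 -0.0066388   0.012     ]
[np.float64(0.0875), np.float64(0.1386), np.float64(0.0889), np.float64(0.1371)] [0.01340022 0.13644786 0.        ] [0.0122238  0.13807109 0.        ]
```

>>> send_rows(moves=[0,0,0,0.3,2.6,0,-1,0,0,0,0.3,2.6,-2,-1,0,0,0,0.3,2.5,-3,-1,0,0,0,0,0,-4,-1,0,0,0,0,0,-4,-1,0,0,0,0,0,-2.5,-1,0,0,0,0,0,-1.5,-1,0,0,0,0,0,-1,-1,0,0,0,0,0,0,-1,0,0,0,0,0,0,-1])

```text
time_s: 18.9
position: [0.433, 0.0253, 0.0202]
tcp_rot: [[0.025, 1.0, 0.001], [1.0, -0.025, -0.0], [-0.0, 0.001, -1.0]]
force: [-0.5, -0.2, -0.1]
opening: 0.334
```

>>> send_rows(moves=[0,0,0,0,0,-0.3,-1,0,0,0,0,0,-0.2,-1,0,0,0,0,0,0,-1,0,0,0,0,0,0,-1])

```text
time_s: 19.3
position: [0.4323, 0.0257, 0.0154]
tcp_rot: [[0.024, 1.0, 0.001], [1.0, -0.024, -0.0], [-0.0, 0.001, -1.0]]
force: [0.3, 0.2, -0.8]
opening: 0.332
```

```bash
python3 - <<'E'
from h import *
s=st(); c=cap('wrist','w11')
E
```

```text
t 19.3 pos [0.4323 0.0257 0.0154] F [ 0.3  0.2 -0.8] op 0.332
```

View pics/w11.png

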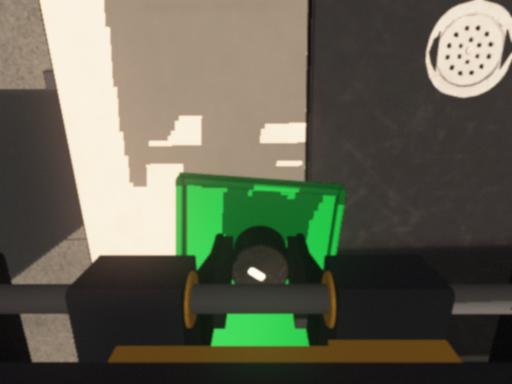

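>>> send_rows(moves=[0,0,0,0,0,-0.1,-1,0,0,0,0,0,0,0,0,0,0,0,0,0,0,0,0,0,0,0,0,0,0,0,0,0,0,2,0,0,0,0,0,0,3,1,0,0,0,0,0,4,1,0,0,0,0,0,4,1,0,0,0,0,-4,3,1,0,0,0,0,-4,2,1,0,0,0,0,-4,0,1,0,0,0,0,0,0,1])

```text
time_s: 20.55
position: [0.4339, -0.0989, 0.1953]
tcp_rot: [[0.029, 1.0, 0.005], [1.0, -0.029, -0.004], [-0.004, 0.005, -1.0]]
force: [0.5, 0.0, 0.2]
opening: 0.977
```

```bash
python3 - <<'E'
from h import *
s=st(); c=cap('wrist','w12')
E
```

```text
t 20.55 pos [ 0.4339 -0.0989  0.1953] F [0.5 0.  0.2] op 0.977
```

View pics/w12.png

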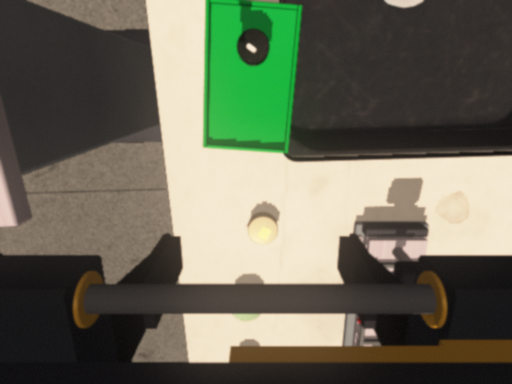

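>>> send_rows(moves=[0,0,0,1.8,-2.9,1,1,0,0,0,1.8,-2.9,1,1,0,0,0,1.8,-2.9,0,1,0,0,0,1.8,-2.9,0,1,0,0,0,1.8,-2.9,0,1,0,0,0,1.8,-2.9,0,1,0,0,0,1.9,-2.9,0,1,0,0,0,1.9,-2.9,-2,1,0,0,0,0,0,-4,1,0,0,0,0,0,-4,1,0,0,0,0,0,-2,1,0,0,0,0,0,0,1,0,0,0,0,0,0,1])

```text
time_s: 21.9
position: [0.5783, -0.3248, 0.0936]
tcp_rot: [[0.023, 1.0, -0.001], [1.0, -0.023, 0.001], [0.001, -0.001, -1.0]]
force: [0.7, 0.2, -0.3]
opening: 0.999
```

```bash
python3 - <<'E'
from h import *
s=st(); c=cap('wrist','w13'); print(proj(c,[s['position'],[.5808,-.334,.055]]))
find(c)
h,s,v=discs(c); m=(v<45); m[:175]=0; m[248:]=0; m[:,:220]=0; m[:,310:]=0
for cn in cv2.findContours(m.astype(np.uint8),0,2)[0]:
    if cv2.contourArea(cn)>150: (u,w),r=cv2.minEnclosingCircle(cn); print(u,w,r,onz(c,u,w,.043))
E
```

```text
t 21.9 pos [ 0.5783 -0.3248  0.0936] F [ 0.7  0.2 -0.3] op 0.999
[[258.56688242 253.07947707]
 [262.9782232  238.18592884]]
tan px 51 246 p [ 0.4067 -0.3589  0.009 ] diam 0.0274 want 0.03
cream px 24 130 p [ 0.406  -0.2642  0.008 ] diam 0.0159 want 0.034
258.9053955078125 221.5 19.22676658630371 [ 0.57823618 -0.32693657  0.043     ]
```

View pics/w13.png

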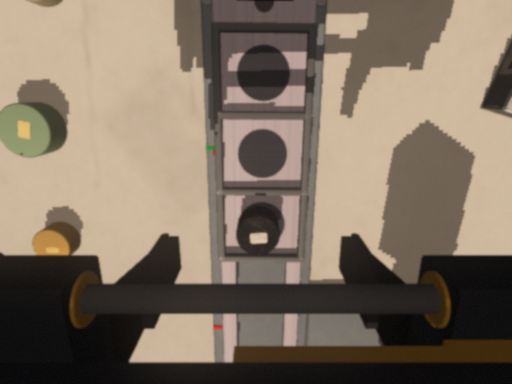

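>>> send_rows(moves=[0,0,0,0,-0.8,0,1,0,0,0,0,0,-2.5,1,0,0,0,0,0,-1.9,1,0,0,0,0,0,-1,1,0,0,0,0,0,0,1,0,0,0,0,0,0,-1,0,0,0,0,0,0,-1,0,0,0,0,0,0,-1,0,0,0,0,0,0,-1,0,0,0,0,0,0,-1,0,0,0,0,0,0,-1,0,0,0,0,0,0,-1,0,0,0,0,0,0,-1,0,0,0,0,0,0,-1,0,0,0,0,0,0,-1])

```text
time_s: 23.45
position: [0.5781, -0.3342, 0.04]
tcp_rot: [[0.024, 1.0, -0.0], [1.0, -0.024, 0.0], [0.0, -0.0, -1.0]]
force: [0.5, 1.3, -0.7]
opening: 0.323
```

>>> send_rows(moves=[0,0,0,0,0,2,-1,0,0,0,0,0,3,-1,0,0,0,0,0,4,-1,0,0,0,0,0,4,-1,0,0,0,-1.5,2.95,2,-1,0,0,0,-1.5,2.95,0,-1,0,0,0,-1.5,2.95,0,-1,0,0,0,-1.5,2.95,0,-1,0,0,0,-1.5,2.95,0,-1,0,0,0,-1.5,2.95,0,-1,0,0,0,-1.5,2.95,0,-1,0,0,0,-1.5,2.95,0,-1,0,0,0,-1.5,2.95,0,-1,0,0,0,-1.65,2.95,0,-1,0,0,0,0,0,0,-1,0,0,0,0,0,0,-1])

```text
time_s: 25.05
position: [0.4268, -0.039, 0.1904]
tcp_rot: [[0.022, 1.0, 0.001], [1.0, -0.022, -0.001], [-0.001, 0.001, -1.0]]
force: [0.3, 0.0, -0.2]
opening: 0.324
```

```bash
python3 - <<'E'
from h import *
s=st(); c=cap('wrist','w14'); print(proj(c,[.4266,-.0395,.004]))
E
```

```text
t 25.05 pos [ 0.4268 -0.039   0.1904] F [ 0.3  0.  -0.2] op 0.324
[[258.67481147 172.48389789]]
```

View pics/w14.png

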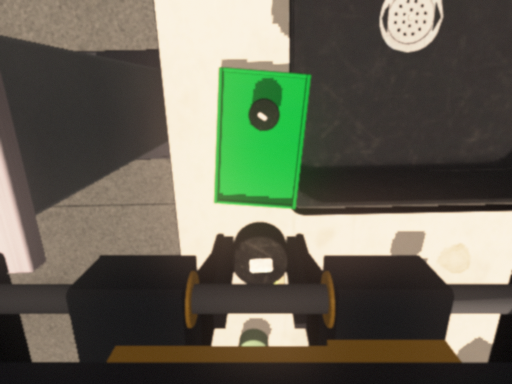

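Target is clear in the tray. Lower to z≈0.0145 and release.

>>> send_rows(moves=[0,0,0,0,0,-3,-1,0,0,0,0,0,-4,-1,0,0,0,0,0,-4,-1,0,0,0,0,0,-3,-1,0,0,0,0,0,-1.7,-1,0,0,0,0,0,-1,-1,0,0,0,0,0,-0.5,-1,0,0,0,0,0,-0.3,-1,0,0,0,0,0,0,-1,0,0,0,0,0,0,-1])

```text
time_s: 26.1
position: [0.4272, -0.0395, 0.0158]
tcp_rot: [[0.024, 1.0, 0.002], [1.0, -0.024, -0.001], [-0.001, 0.002, -1.0]]
force: [-0.4, -1.2, 0.2]
opening: 0.329
```

>>> send_rows(moves=[0,0,0,0,0,-0.15,-1,0,0,0,0,0,0,0,0,0,0,0,0,0,0,0,0,0,0,0,0,0,0,0,0,0,0,2,0,0,0,0,0,0,3,1,0,0,0,0,0,4,1,0,0,0,0.2,-3,4,1,0,0,0,0.2,-3.8,3,1,0,0,0,0.3,-4,2,1,0,0,0,0.3,-4,2,1,0,0,0,0.3,-4,2,1,0,0,0,0.3,-4,0,1,0,0,0,0.3,-4,0,1,0,0,0,0.3,-4,0,1,0,0,0,0,0,0,1,0,0,0,0,0,0,1])

```text
time_s: 27.8
position: [0.448, -0.3474, 0.2329]
tcp_rot: [[0.026, 1.0, -0.001], [1.0, -0.026, 0.002], [0.002, -0.001, -1.0]]
force: [-0.2, 0.8, -0.2]
opening: 0.996
```

```bash
sed -i "s/'green':((h>38)&(h<75)&(s>60)&(s<150)&(v>70)/'green':((h>36)\&(h<75)\&(s>40)\&(s<170)\&(v>50)/" h.py; python3 - <<'E'
from h import *
s=st(); c=cap('wrist','w15'); find(c); h,s,v=discs(c); cap('scene','s15')
E
```

```text
t 27.8 pos [ 0.448  -0.3474  0.2329] F [-0.2  0.8 -0.2] op 0.996
tan px 229 173 p [ 0.411 -0.356  0.009] diam 0.0283 want 0.03
cream px 227 91 p [ 0.4142 -0.2627  0.008 ] diam 0.0154 want 0.034
cream px 240 4 p [ 0.432  -0.1768  0.008 ] diam 0.0232 want 0.034
```

View pics/w15.png

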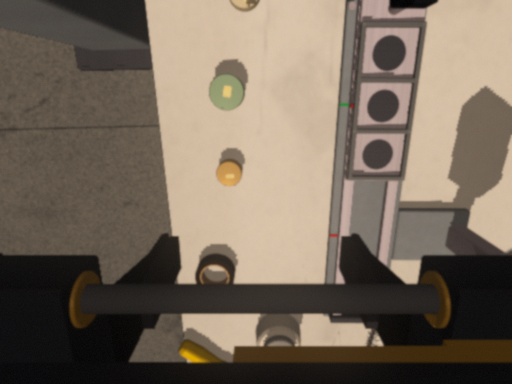

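View pics/s15.png

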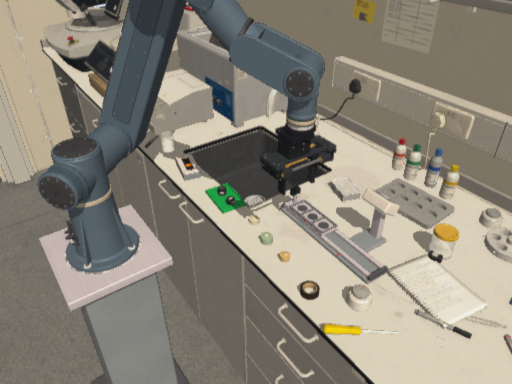

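>>> send_rows(moves=[0,0,0,-3.7,-0.9,0,1,0,0,0,0,0,-4,1,0,0,0,0,0,-4,1,0,0,0,0,0,-4,1,0,0,0,0,0,-4,1,0,0,0,0,0,0,1,0,0,0,0,0,0,1])

```text
time_s: 28.6
position: [0.4117, -0.3549, 0.0737]
tcp_rot: [[0.023, 1.0, -0.001], [1.0, -0.023, 0.002], [0.002, -0.001, -1.0]]
force: [-0.9, -0.7, 0.5]
opening: 0.998
```

```bash
python3 - <<'E'
from h import *
s=st(); c=cap('wrist','w16'); find(c); print(proj(c,[.411,-.356,.018]))
E
```

```text
t 28.6 pos [ 0.4117 -0.3549  0.0737] F [-0.9 -0.7  0.5] op 0.998
tan px 259 215 p [ 0.4116 -0.3574  0.009 ] diam 0.0267 want 0.03
cream px 260 220 p [ 0.4126 -0.3616  0.008 ] diam 0.009 want 0.034
cream px 261 77 p [ 0.4152 -0.2627  0.008 ] diam 0.0133 want 0.034
[[257.91938911 217.38153098]]
```

View pics/w16.png

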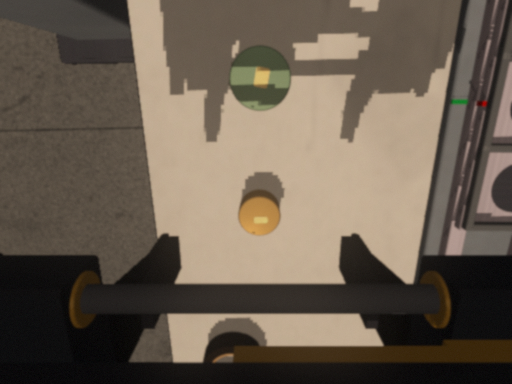

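>>> send_rows(moves=[0,0,0,0,-0.2,-2,1,0,0,0,0,0,-2.5,1,0,0,0,0,0,-1.5,1,0,0,0,0,0,-0.4,1,0,0,0,0,0,0,-1,0,0,0,0,0,0,-1,0,0,0,0,0,0,-1,0,0,0,0,0,0,-1,0,0,0,0,0,0,-1,0,0,0,0,0,0,-1,0,0,0,0,0,0,-1,0,0,0,0,0,0,-1,0,0,0,0,0,0,-1,0,0,0,0,0,0,-1])

```text
time_s: 30.05
position: [0.4116, -0.3582, 0.0095]
tcp_rot: [[0.024, 1.0, -0.0], [1.0, -0.024, 0.0], [0.0, -0.0, -1.0]]
force: [-0.0, -0.4, 0.3]
opening: 0.324
```

>>> send_rows(moves=[0,0,0,0,0,1,-1,0,0,0,0,0,3,-1,0,0,0,0,0,4,-1,0,0,0,2,2.5,2,-1,0,0,0,3,0,0,-1,0,0,0,3,0,0,-1,0,0,0,3,0,0,-1,0,0,0,3,0,0,-1,0,0,0,3,0,0,-1,0,0,0,0,0,0,-1,0,0,0,0,0,0,-1])

```text
time_s: 31.15
position: [0.5815, -0.3327, 0.1097]
tcp_rot: [[0.023, 1.0, -0.001], [1.0, -0.023, 0.0], [0.0, -0.001, -1.0]]
force: [-1.3, -0.7, -0.9]
opening: 0.327
```

```bash
python3 - <<'E'
from h import *
s=st(); c=cap('wrist','w17'); find(c); print(proj(c,[[.5808,-.334,.03],[.5821,-.282,.03],[.5834,-.23,.03]]))
E
```

```text
t 31.15 pos [ 0.5815 -0.3327  0.1097] F [-1.3 -0.7 -0.9] op 0.327
tan px 260 253 p [ 0.5812 -0.3852  0.009 ] diam 0.0417 want 0.03
cream px 261 258 p [ 0.5818 -0.3909  0.008 ] diam 0.0144 want 0.034
cream px 31 116 p [ 0.4061 -0.2639  0.008 ] diam 0.016 want 0.034
[[258.11781054 206.30566317]
 [258.15034999 138.59874981]
 [258.18746084  61.37982071]]
```

View pics/w17.png

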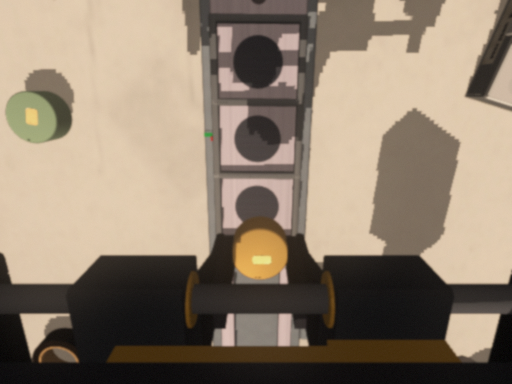

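>>> send_rows(moves=[0,0,0,0,-0.1,-3,-1,0,0,0,0,0,-2.5,-1,0,0,0,0,0,-1,-1,0,0,0,0,0,-0.4,-1,0,0,0,0,0,-0.1,-1,0,0,0,0,0,0,-1])

```text
time_s: 31.8
position: [0.5822, -0.3349, 0.0407]
tcp_rot: [[0.024, 1.0, 0.002], [1.0, -0.024, -0.001], [-0.001, 0.002, -1.0]]
force: [0.7, 1.2, -0.7]
opening: 0.324
```

>>> send_rows(moves=[0,0,0,0,0,-0.1,-1,0,0,0,0,0,0,0.2,0,0,0,0,0,0,0.2,0,0,0,0,0,0,0.2,0,0,0,0,0,2,0.2,0,0,0,0,0,3,1,0,0,0,0,0,3,1,0,0,0,-3,0.6,1,1,0,0,0,-3,0.6,0,1,0,0,0,-3,0.6,0,1,0,0,0,-3,0.6,0,1,0,0,0,-3,0.6,-1,1,0,0,0,-1.7,0.5,-2,1,0,0,0,0,0,0,1,0,0,0,0,0,0,1])

```text
time_s: 33.3
position: [0.4153, -0.2999, 0.0988]
tcp_rot: [[0.025, 1.0, 0.001], [1.0, -0.025, -0.001], [-0.001, 0.001, -1.0]]
force: [0.2, -1.1, -0.0]
opening: 1.001
```

```bash
python3 - <<'E'
from h import *
s=st(); c=cap('wrist','w18'); find(c); print(proj(c,[[.4145,-.2627,.022]]), discs(c)[0][160:164,200:300:10],)
E
```

```text
t 33.3 pos [ 0.4153 -0.2999  0.0988] F [ 0.2 -1.1 -0. ] op 1.001
tan px 492 248 p [ 0.6104 -0.347   0.009 ] diam 0.0285 want 0.03
tan px 288 16 p [ 0.4389 -0.1681  0.009 ] diam 0.0187 want 0.03
cream px 258 158 p [ 0.4152 -0.2657  0.008 ] diam 0.0135 want 0.034
cream px 284 32 p [ 0.4359 -0.1777  0.008 ] diam 0.021 want 0.034
[[256.2848506 157.6796292]] [[17 16 16 19 34 30 21 35 34 16]
 [16 16 16 19 35 29 22 34 34 16]
 [16 16 16 17 34 28 22 34 34 17]
 [16 16 16 17 34 29 22 34 33 17]]
```

View pics/w18.png

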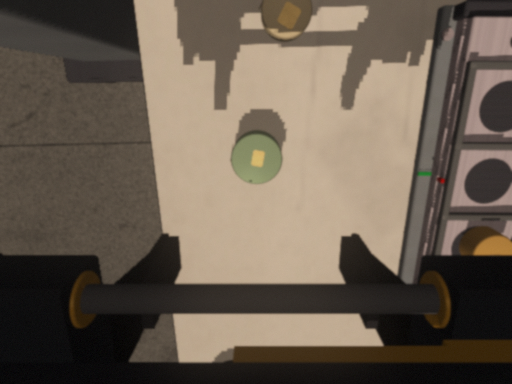

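```bash
sed -i "s/(h>36)&(h<75)/(h>28)\&(h<75)/" h.py; python3 - <<'E'
from h import *
c=cap('wrist'); find(c)
E
```

```text
green px 255 156 p [ 0.4143 -0.2646  0.011 ] diam 0.0365 want 0.038
tan px 491 249 p [ 0.6109 -0.349   0.009 ] diam 0.0302 want 0.03
tan px 288 14 p [ 0.4392 -0.1676  0.009 ] diam 0.0187 want 0.03
cream px 256 157 p [ 0.4149 -0.2655  0.008 ] diam 0.0138 want 0.034
cream px 284 32 p [ 0.4369 -0.1788  0.008 ] diam 0.0178 want 0.034
```

>>> send_rows(moves=[0,0,0,0,3.6,-1,1,0,0,0,0,0,-3,1,0,0,0,0,0,-3,1,0,0,0,0,0,-1.5,1,0,0,0,0,0,-0.4,1,0,0,0,0,0,0,1,0,0,0,0,0,0,-1,0,0,0,0,0,0,-1,0,0,0,0,0,0,-1,0,0,0,0,0,0,-1,0,0,0,0,0,0,-1,0,0,0,0,0,0,-1,0,0,0,0,0,0,-1,0,0,0,0,0,0,-1,0,0,0,0,0,0,-1])

```text
time_s: 34.9
position: [0.4146, -0.2632, 0.0096]
tcp_rot: [[0.024, 1.0, -0.0], [1.0, -0.024, 0.0], [0.0, -0.0, -1.0]]
force: [0.2, -0.5, 0.3]
opening: 0.416
```

>>> send_rows(moves=[0,0,0,0,0,1,-1,0,0,0,0,0,3,-1,0,0,0,0,0,4,-1,0,0,0,2,-1.9,2,-1,0,0,0,3,0,0,-1,0,0,0,3,0,0,-1,0,0,0,3,0,0,-1,0,0,0,3,0,0,-1,0,0,0,2.8,0,0,-1,0,0,0,0,0,0,-1,0,0,0,0,0,0,-1])

```text
time_s: 36.0
position: [0.5823, -0.2816, 0.1096]
tcp_rot: [[0.023, 1.0, -0.001], [1.0, -0.023, 0.0], [0.0, -0.001, -1.0]]
force: [0.2, 0.2, -0.9]
opening: 0.412
```

```bash
python3 - <<'E'
from h import *
s=st(); c=cap('wrist','w19'); find(c); print(proj(c,[[.5808,-.334,.03],[.5821,-.282,.03],[.5834,-.23,.03]]))
E
```

```text
t 36.0 pos [ 0.5823 -0.2816  0.1096] F [ 0.2  0.2 -0.9] op 0.412
green px 260 253 p [ 0.5822 -0.3326  0.011 ] diam 0.0552 want 0.038
cream px 52 50 p [ 0.4338 -0.1659  0.008 ] diam 0.0449 want 0.034
[[258.64649473 265.16274561]
 [258.69951532 205.15900887]
 [258.75950244 137.2712085 ]]
```

View pics/w19.png

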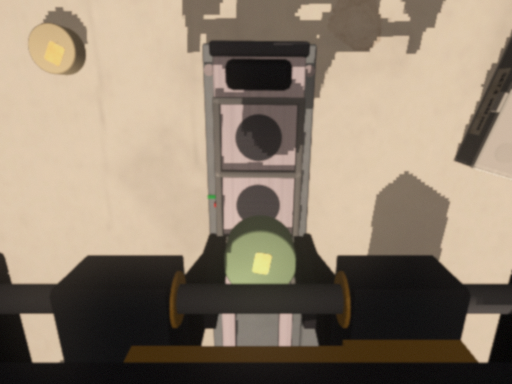

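>>> send_rows(moves=[0,0,0,0,0,-3,-1,0,0,0,0,0,-2.5,-1,0,0,0,0,0,-1,-1,0,0,0,0,0,-0.4,-1,0,0,0,0,0,-0.1,-1,0,0,0,0,0,0,-1])

```text
time_s: 36.65
position: [0.5832, -0.2828, 0.0406]
tcp_rot: [[0.024, 1.0, 0.002], [1.0, -0.024, -0.001], [-0.001, 0.002, -1.0]]
force: [-0.3, -0.4, -0.3]
opening: 0.417
```

>>> send_rows(moves=[0,0,0,0,0,-0.1,-1,0,0,0,0,0,0,0.3,0,0,0,0,0,0,0.3,0,0,0,0,0,0,0.3,0,0,0,0,0,2,0.3,0,0,0,0,0,3,1,0,0,0,0,0,3,1,0,0,0,-3,1.5,1,1,0,0,0,-3,1.5,0,1,0,0,0,-3,1.5,0,1,0,0,0,-3,1.5,0,1,0,0,0,-2.9,1.3,-3,1,0,0,0,0,0,0,1,0,0,0,0,0,0,1])

```text
time_s: 38.05
position: [0.4332, -0.2089, 0.0983]
tcp_rot: [[0.024, 1.0, -0.001], [1.0, -0.024, 0.001], [0.001, -0.001, -1.0]]
force: [0.4, -0.0, -0.1]
opening: 1.0
```

```bash
python3 - <<'E'
from h import *
s=st(); c=cap('wrist','w20'); find(c)
E
```

```text
t 38.05 pos [ 0.4332 -0.2089  0.0983] F [ 0.4 -0.  -0.1] op 1.0
cream px 263 147 p [ 0.437  -0.1664  0.008 ] diam 0.0338 want 0.034
```

View pics/w20.png

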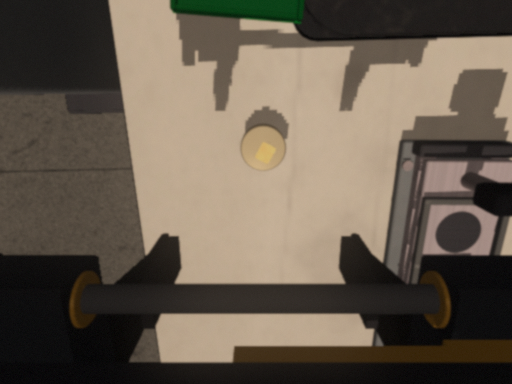

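>>> send_rows(moves=[0,0,0,0.3,4.2,-1,1,0,0,0,0,0,-3,1,0,0,0,0,0,-3,1,0,0,0,0,0,-1.5,1,0,0,0,0,0,-0.4,1,0,0,0,0,0,0,1,0,0,0,0,0,0,-1,0,0,0,0,0,0,-1,0,0,0,0,0,0,-1,0,0,0,0,0,0,-1,0,0,0,0,0,0,-1,0,0,0,0,0,0,-1,0,0,0,0,0,0,-1,0,0,0,0,0,0,-1,0,0,0,0,0,0,-1,0,0,0,0,0,0,-1])

```text
time_s: 39.7
position: [0.4366, -0.1672, 0.0095]
tcp_rot: [[0.024, 1.0, -0.0], [1.0, -0.024, 0.0], [0.0, -0.0, -1.0]]
force: [0.2, -0.6, 0.6]
opening: 0.368
```

>>> send_rows(moves=[0,0,0,0,0,1,-1,0,0,0,0,0,3,-1,0,0,0,0,0,4,-1,0,0,0,0,-3.2,3,-1,0,0,0,2.7,-3.1,1,-1,0,0,0,3,0,0,-1,0,0,0,3,0,0,-1,0,0,0,3,0,0,-1,0,0,0,3,0,0,-1,0,0,0,0,0,0,-1,0,0,0,0,0,0,-1])

```text
time_s: 40.8
position: [0.5834, -0.2297, 0.1296]
tcp_rot: [[0.023, 1.0, -0.001], [1.0, -0.023, 0.0], [0.0, -0.001, -1.0]]
force: [-0.4, -0.2, -1.0]
opening: 0.368
```

```bash
python3 - <<'E'
from h import *
s=st(); c=cap('wrist','w21'); print(proj(c,[[.5808,-.334,.03],[.5821,-.282,.03],[.5834,-.23,.03]]))
cap('scene','s21')
E
```

```text
t 40.8 pos [ 0.5834 -0.2297  0.1296] F [-0.4 -0.2 -1. ] op 0.368
[[258.95873191 304.27220222]
 [259.01847237 253.5996007 ]
 [259.08506693 197.11325707]]
```

View pics/w21.png

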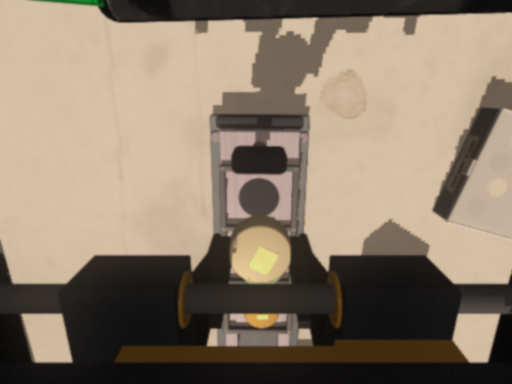

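>>> send_rows(moves=[0,0,0,0,0,-3,-1,0,0,0,0,0,-3.5,-1,0,0,0,0,0,-1.5,-1,0,0,0,0,0,-0.5,-1,0,0,0,0,0,-0.4,-1,0,0,0,0,0,-0.1,-1,0,0,0,0,0,0,-1])

```text
time_s: 41.6
position: [0.5844, -0.2307, 0.0406]
tcp_rot: [[0.024, 1.0, 0.002], [1.0, -0.024, -0.001], [-0.001, 0.002, -1.0]]
force: [-0.1, 0.0, -1.0]
opening: 0.365
```

>>> send_rows(moves=[0,0,0,0,0,-0.1,-1,0,0,0,0,0,0,0.3,0,0,0,0,0,0,0.3,0,0,0,0,0,0,0.3,0,0,0,0,0,2,0.3,0,0,0,0,0,4,0.3,0,0,0,0,0,4,0.1,0,0,0,0,0,4,0.1,0,0,7.5,0.3,0,4,0.1,0,0,7.5,0.3,0,2,0.1,0,0,7.5,0.3,0,0,0.1,0,0,7.5,0.3,0,0,0.1,0,0,7.5,0.3,0,0,0.1,0,0,7.5,0.3,0,0,0.1,0,0,7.5,0.3,0,0,0.1,0,0,7.5,0.3,0,0,0.1,0,0,7.5,0.3,0,0,0.1,0,0,7.5,0.3,0,0,0.1,0,0,7.5,0.3,0,0,0.1,0,0,7.5,0.3,0,0,0.1])

```text
time_s: 43.6
position: [0.6195, -0.23, 0.2384]
tcp_rot: [[-1.0, 0.019, -0.001], [0.019, 1.0, 0.0], [0.001, 0.0, -1.0]]
force: [0.9, -0.9, 0.2]
opening: 0.553
```

```bash
python3 - <<'E'
from h import *
s=st(); print(np.round(s['tcp_rot'],3)); c=cap('wrist','w22'); cap('side','d22'); cap('scene','s22')
E
```

```text
t 43.6 pos [ 0.6195 -0.23    0.2384] F [ 0.9 -0.9  0.2] op 0.553
[[-1.     0.019 -0.001]
 [ 0.019  1.     0.   ]
 [ 0.001  0.    -1.   ]]
```

View pics/w22.png

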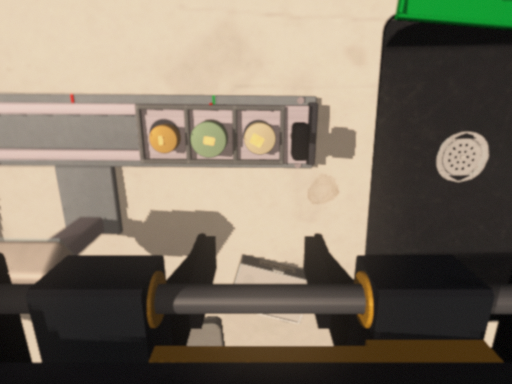

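View pics/s22.png

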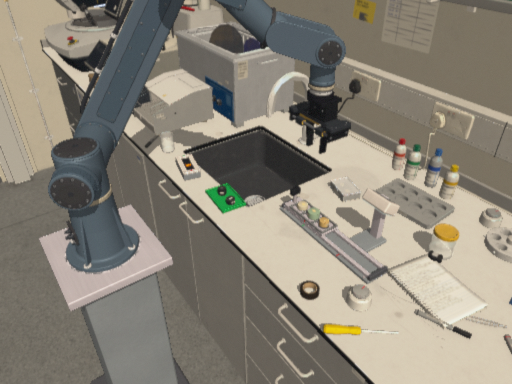

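>>> send_rows(moves=[0,0,0,-1.8,2,0,0.1,0,0,0,-1.7,2.1,-1,0.1,0,0,0,0,0,-4,0.1,0,0,0,0,0,-4,0.1,0,0,0,0,0,-3,0.1,0,0,0,0,0,-0.5,0.1,0,0,0,0,0,0,0.1])

```text
time_s: 44.45
position: [0.5842, -0.1891, 0.1129]
tcp_rot: [[-1.0, 0.025, -0.002], [0.025, 1.0, 0.001], [0.002, 0.001, -1.0]]
force: [-0.4, 0.2, 0.4]
opening: 0.55
```

```bash
python3 - <<'E'
from h import *
s=st(); c=cap('wrist','w23')
E
```

```text
t 44.45 pos [ 0.5842 -0.1891  0.1129] F [-0.4  0.2  0.4] op 0.55
```

View pics/w23.png

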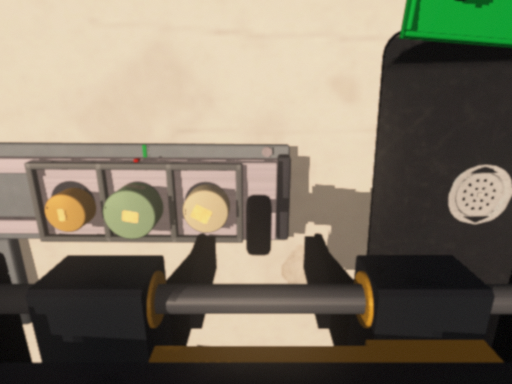

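>>> send_rows(moves=[0,0,0,0,-0.1,-2.5,0.1,0,0,0,0,0,-2.1,0.1,0,0,0,0,0,0,0.1,0,0,0,0,0,0,-1,0,0,0,0,0,0,-1,0,0,0,0,0,0,-1,0,0,0,0,0,0,-1,0,0,0,0,0,0,-1])

```text
time_s: 45.3
position: [0.585, -0.1903, 0.0682]
tcp_rot: [[-1.0, 0.024, 0.001], [0.024, 1.0, -0.0], [-0.001, -0.0, -1.0]]
force: [-0.2, -3.0, 0.4]
opening: 0.183
```

>>> send_rows(moves=[0,0,0,-0.01,-0.3,0,-1,0,0,0,-0.01,-0.4,0,-1,0,0,0,-0.01,-0.6,0,-1,0,0,0,-0.02,-0.8,0,-1,0,0,0,-0.02,-0.8,0,-1,0,0,0,-0.02,-0.8,0,-1,0,0,0,-0.02,-0.8,0,-1,0,0,0,-0.02,-0.8,0,-1,0,0,0,-0.02,-0.8,0,-1,0,0,0,-0.02,-0.8,0,-1,0,0,0,-0.02,-0.8,0,-1,0,0,0,-0.02,-0.8,0,-1,0,0,0,-0.02,-0.8,0,-1,0,0,0,-0.02,-0.8,0,-1,0,0,0,-0.02,-0.8,0,-1,0,0,0,-0.02,-0.8,0,-1,0,0,0,-0.02,-0.8,0,-1,0,0,0,-0.02,-0.8,0,-1,0,0,0,-0.01,-0.5,0,-1,0,0,0,0,0,0,-1])

```text
time_s: 47.3
position: [0.5805, -0.3302, 0.0682]
tcp_rot: [[-1.0, 0.025, -0.001], [0.025, 1.0, -0.001], [0.001, -0.001, -1.0]]
force: [-2.6, -1.5, 5.9]
opening: 0.179
```

>>> send_rows(moves=[0,0,0,-0.01,-0.5,0,-1,0,0,0,-0.01,-0.4,0,-1,0,0,0,-0.01,-0.4,0,-1,0,0,0,-0.01,-0.3,0,-1,0,0,0,-0.01,-0.2,0,-1,0,0,0,0,-0.15,0,-1,0,0,0,0,0,0,-1])

```text
time_s: 48.0
position: [0.5799, -0.3487, 0.0682]
tcp_rot: [[-1.0, 0.024, -0.001], [0.024, 1.0, -0.0], [0.001, -0.001, -1.0]]
force: [-2.1, 0.3, 5.7]
opening: 0.179
```

```bash
python3 - <<'E'
from h import *
s=st(); c=cap('wrist','w24')
E
```

```text
t 48.0 pos [ 0.5799 -0.3487  0.0682] F [-2.1  0.3  5.7] op 0.179
```

View pics/w24.png

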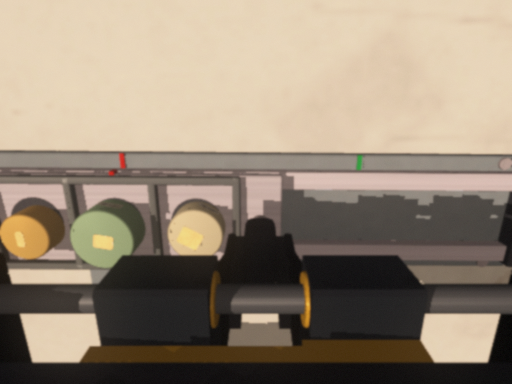

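>>> send_rows(moves=[0,0,0,0,-0.1,0,-1,0,0,0,0,0,0,-1,0,0,0,0,0,0,-1])

```text
time_s: 48.35
position: [0.5799, -0.3495, 0.0682]
tcp_rot: [[-1.0, 0.024, -0.001], [0.024, 1.0, -0.0], [0.001, -0.0, -1.0]]
force: [-3.2, 0.7, 6.3]
opening: 0.18
```

>>> send_rows(moves=[0,0,0,0,0,0,0.1,0,0,0,0,0,0,0.1,0,0,0,0,0,0,0.1,0,0,0,0,0,2,0.1,0,0,0,0.15,0.35,2.55,0.1,0,0,0,0,0,0,0.1,0,0,0,0,0,0,0.1])

```text
time_s: 49.05
position: [0.5825, -0.3454, 0.1132]
tcp_rot: [[-1.0, 0.024, 0.001], [0.024, 1.0, -0.001], [-0.001, -0.001, -1.0]]
force: [-0.1, 0.3, -0.8]
opening: 0.547
```

```bash
python3 - <<'E'
from h import *
s=st(); c=cap('wrist','w25'); a=cv2.imread('pics/w6.png')[130:260]; b=cv2.imread('pics/w25.png')[130:260]
cv2.imwrite('pics/cmp.png',cv2.resize(np.vstack([a,b]),None,fx=1.55,fy=2))
for n in ['w6','w25']:
    im=cv2.imread('pics/%s.png'%n); H=cv2.cvtColor(im,cv2.COLOR_BGR2HSV).astype(int); h,s,v=[H[...,i] for i in range(3)]
    m=((h<6)|(h>172))&(s>110); m[200:]=0
    print(n,[(x[0],x[2].round(1)) for x in blobs(m,3)],[(x[0],x[2].round(1)) for x in blobs((v<40)&(np.arange(384)[:,None]<245)&(np.arange(384)[:,None]>180)&(abs(np.arange(512)-256)<25),100)])
E
```

```text
t 49.05 pos [ 0.5825 -0.3454  0.1132] F [-0.1  0.3 -0.8] op 0.547
w6 [(np.int32(63), array([140.3, 147.2])), (np.int32(27), array([133. , 156.7]))] [(np.int32(385), array([257.2, 210.1]))]
w25 [(np.int32(64), array([139.6, 145.6])), (np.int32(27), array([131. , 154.9]))] [(np.int32(400), array([257.5, 210.5]))]
```

View pics/cmp.png

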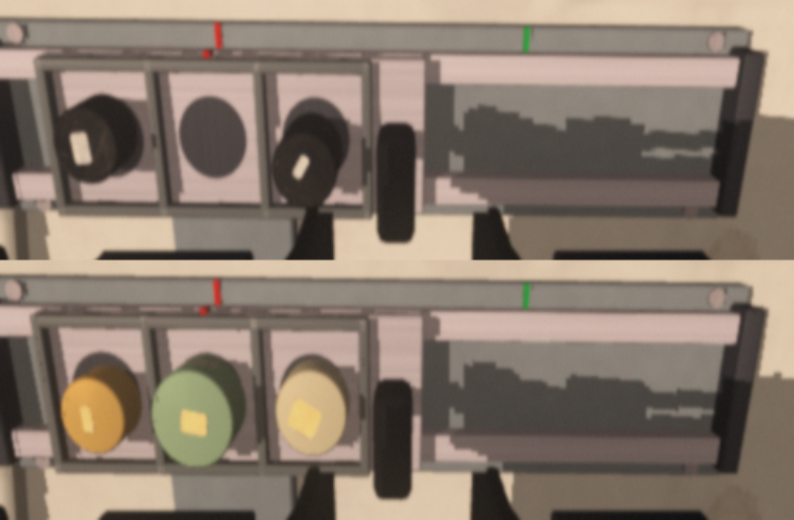

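>>> send_rows(moves=[0,0,0,0,0,3,-1,0,0,0,0,0,4,-1,0,0,-0.87,-1.28,3.91,2,-1,0,0,-0.87,-1.28,3.91,0,-1,0,0,-0.87,-1.28,3.91,0,-1,0,0,-0.87,-1.28,3.91,0,-1,0,0,-0.87,-1.28,3.91,0,-1,0,0,-0.87,-1.28,3.91,0,-1,0,0,-0.87,-1.28,3.91,0,-1,0,0,-0.87,-1.28,3.91,0,-1,0,0,-0.87,-1.28,3.91,0,-1,0,0,-0.87,-1.28,3.91,0,-1,0,0,-0.87,-1.28,3.91,0,-1,0,0,-0.87,-1.28,3.91,0,-1,0,0,-0.87,-1.28,3.91,0,-1,0,0,-0.87,-1.28,3.91,0,-1,0,0,0,0,0,-4,-1,0,0,0,0,0,-4,-1,0,0,0,0,0,-4,-1,0,0,0,0,0,0,-1])

```text
time_s: 51.1
position: [0.3985, 0.2011, 0.078]
tcp_rot: [[-0.972, 0.234, -0.014], [0.234, 0.972, -0.003], [0.013, -0.006, -1.0]]
force: [-0.2, -0.5, -0.2]
opening: 0.005
```

```bash
python3 - <<'E'
from h import *
s=st(); print(np.round(s['tcp_rot'],3)); c=cap('wrist','w26'); d=s['position'][:2]-np.array([.41,.2325]); print(d@[.2327,.9726],d@[.9726,-.2327])
print(proj(c,[[.4028,.2023,.034],[.3967,.1767,.034],[.4234,.2883,.034]]))
E
```

```text
t 51.1 pos [0.3985 0.2011 0.078 ] F [-0.2 -0.5 -0.2] op 0.005
[[-0.972  0.234 -0.014]
 [ 0.234  0.972 -0.003]
 [ 0.013 -0.006 -1.   ]]
-0.033196989725763446 -0.0039201053014713836
[[262.83644831 227.43069859]
 [223.67857682 227.44647492]
 [394.82393622 227.52288037]]
```

View pics/w26.png

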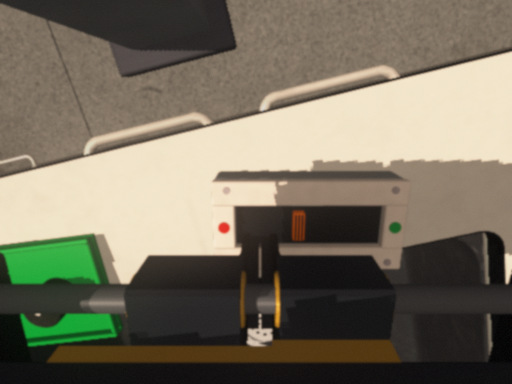

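>>> send_rows(moves=[0,0,0,0.3,0.1,-1,-1,0,0,0,0,0,0,-1,0,0,0,0,0,0,-1])

```text
time_s: 51.45
position: [0.4072, 0.2033, 0.0744]
tcp_rot: [[-0.972, 0.235, 0.003], [0.235, 0.972, 0.001], [-0.003, 0.001, -1.0]]
force: [-0.9, -0.5, -0.6]
opening: 0.005
```

>>> send_rows(moves=[0,0,0,-0.44,-0.1,-1.5,-1,0,0,0,0,0,-1,-1,0,0,0,0,0,0,-1,0,0,0,0,0,0,-1])

```text
time_s: 51.85
position: [0.402, 0.2022, 0.0484]
tcp_rot: [[-0.972, 0.234, 0.001], [0.234, 0.972, 0.0], [-0.001, 0.0, -1.0]]
force: [-0.3, -0.6, -0.1]
opening: 0.003
```

```bash
python3 - <<'E'
from h import *
s=st(); d=s['position'][:2]-np.array([.41,.2325]); print(d@[.2327,.9726],d@[.9726,-.2327])
E
```

```text
t 51.85 pos [0.402  0.2022 0.0484] F [-0.3 -0.6 -0.1] op 0.003
-0.03130047081946475 -0.0006890118475817971
```

>>> send_rows(moves=[0,0,0,0,0,-1.2,-1,0,0,0,0,0,-0.7,-1,0,0,0,0,0,0,-1,0,0,0,0.07,0.29,0,-1,0,0,0,0.07,0.29,0,-1,0,0,0,0.07,0.29,0,-1,0,0,0,0.07,0.29,0,-1,0,0,0,0.07,0.29,0,-1,0,0,0,0.07,0.29,0,-1,0,0,0,0.07,0.29,0,-1,0,0,0,0.05,0.2,0,-1,0,0,0,0.05,0.2,0,-1,0,0,0,0,0,0,-1])

```text
time_s: 53.15
position: [0.4075, 0.2265, 0.029]
tcp_rot: [[-0.972, 0.234, -0.0], [0.234, 0.972, -0.0], [0.0, -0.0, -1.0]]
force: [-0.2, -1.1, -0.3]
opening: 0.005
```

```bash
python3 - <<'E'
from h import *
s=st(); d=s['position'][:2]-np.array([.41,.2325]); print(d@[.2327,.9726],d@[.9726,-.2327]); cap('wrist','w27')
E
```

```text
t 53.15 pos [0.4075 0.2265 0.029 ] F [-0.2 -1.1 -0.3] op 0.005
-0.006371179187594276 -0.0010487303173186693
```

View pics/w27.png

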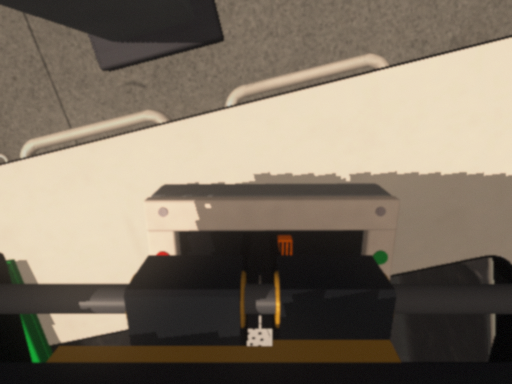

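>>> send_rows(moves=[0,0,0,0.03,0.1,0,-1,0,0,0,0.02,0.1,0,-1,0,0,0,0.02,0.08,0,-1,0,0,0,0,0,0,-1])

```text
time_s: 53.6
position: [0.4074, 0.2269, 0.029]
tcp_rot: [[-0.973, 0.232, -0.003], [0.232, 0.973, -0.004], [0.002, -0.004, -1.0]]
force: [0.6, -13.7, 3.0]
opening: 0.002
```

>>> send_rows(moves=[0,0,0,-0.1,-0.4,0,-1,0,0,0,-0.05,-0.2,0,-1,0,0,0,0,0,3,-1,0,0,0,0,0,4,-1,0,0,0,2,0,4,-1,0,0,0,2.5,0,4,-1,0,0,0,2,0,2,-1,0,0,0,0,0,0,-1,0,0,0,0,0,0,-1])

```text
time_s: 54.5
position: [0.4708, 0.2233, 0.1986]
tcp_rot: [[-0.972, 0.235, -0.001], [0.235, 0.972, 0.0], [0.001, -0.0, -1.0]]
force: [-0.5, -0.0, -0.4]
opening: 0.004
```

```bash
python3 - <<'E'
from h import *
s=st(); c=cap('wrist','w28'); cap('scene','s28'); h,s,v=discs(c)
for a,b,ce in blobs((h>=5)&(h<16)&(s>150)&(v>100),30):
    p=onz(c,*ce,.033); d=p[:2]-np.array([.41,.2325]); print(a,ce,p,d@[.2327,.9726])
E
```

```text
t 54.5 pos [0.4708 0.2233 0.1986] F [-0.5 -0.  -0.4] op 0.004
225 [260.52       113.95555556] [0.41090945 0.23900977 0.033     ] 0.006543035004316142
```

View pics/w28.png

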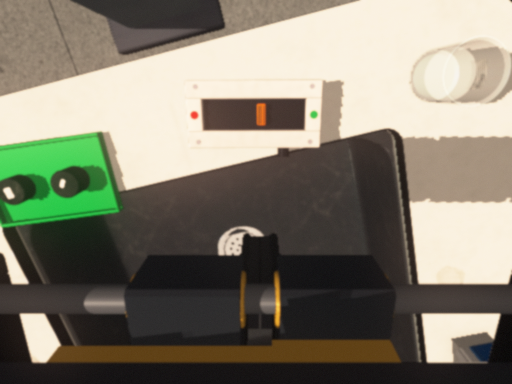

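View pics/s28.png

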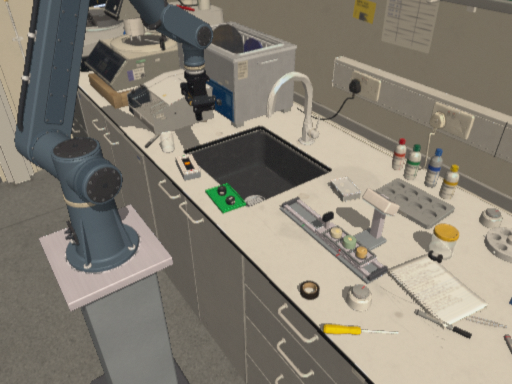

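```bash
python3 - <<'E'
from h import *
print(hand_in())
E
```

```text
the job is handed in; nothing more can be done
None
```

The job is done in the order you asked and handed in at about 54.5 s.

- **Switch off:** I pushed the switch towards the red dot until it met its end stop, with 9 N of resistance.
- **Carriage back:** I drew the carriage to its loading stop (about 160 mm, 8.5 N against the stop).
- **Cured specimens:** both black specimens are standing in the green tray.
- **Coloured specimens:** tan, green and cream stand one to a bay, with cream nearest the handle. I saw no specimen knocked aside and no grip slip.
- **Carriage to the lamp:** I pushed the carriage back to the lamp station, and the red pointer is at the red mark. After release it reads about 1 mm further along than at the start, which is inside the 3 mm where the detent centres itself. I left it there without nudging it.
- **Switch on:** I slid the switch towards the green dot to its end stop (13.7 N). The button measured +6.5 mm from the slot centre, against the nominal +7 mm and the +6 mm I measured at the start.

The last wrist and scene pictures show both blacks in the tray, three discs in the bays, and the timer, beaker and tape untouched. I made no close-up check of the carriage after switching the lamp on; only the wider scene picture covers it.

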